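# Tip out the dowel tote and stow it in the row

### The arm

A 6-joint arm with a two-finger parallel gripper is mounted at the origin on the work surface. World frame = base frame: x ahead of the robot, y to its left, z up, the work surface at z = 0. Lengths are in m, angles in degrees, forces in N, time in s.
With the tool pointing down it reaches from about 0.375 to 0.9 m from the base axis. Payload 3.1 kg.
Tool frame: the origin (TCP) lies on the centre line of the jaws, within the pads' length; the fingertips stand 19 mm ahead of it and the grasp point (between the pads) is the TCP (tips_ahead is the distance from the TCP to the fingertips, in m); z points along the fingers, y is the line along which they close (so a half turn about z gives the same grasp; the last joint's range is limited). The gripper opens to 87 mm and grips with 3 to 60 N. Pads are 19 mm wide; open, the fingers measure 117 mm over their backs; the gripper's body (75 mm by 190 mm) begins 51 mm behind the grasp point.
Start: joints at [58.585, 30.224, 82.088, -0, 67.689, -10.227], TCP at [0.226, 0.583, 0.242] pointing down, gripper open.
Joint ranges: [-176.69, 176.69], [-43.24, 126.21], [12.49, 139.97], [-82, 262], [0, 151.66], [-163.58, 163.58]. Speed limits (degrees/s): [159.86, 159.86, 180, 180, 180, 180].

### API

Orientations are given as a 3x3 rotation matrix whose columns are the frame's x, y, z axes.
In Python, from rig import read_state, capture, hand_in, trace, landmark_of, tips_ahead gives the robot as it stands.
- The arm moves only by the shell command python3 -m jog 'ROWS'. ROWS is JSON, a list of rows, each an object of numbers: "tx", "ty", "tz": the shift along the tool's x, y, z in cm; "roll": the turn about the tool's z in rad; "jaw": the opening, from 0 (shut) to 1 (fully open). A call has 1 to 8 rows; each row shifts and turns the commanded pose from where the row before left it, along the tool's axes as they then stand; what a row does not reach is not made up. A row lasts 1/10 s, in which the tool goes at most 50 mm and 8.59 degrees, less where a joint would pass 70% of its speed; a pose out of reach is approached as far as the arm can. A call with a gripper value outside its range is refused whole. The fingers move at their own pace and stop on an object; the grip force is fixed at half the most. Time passes only in rows, so rows that do not move let the fingers close. It gives the time, the measured TCP pose, the force, the opening and the grip force at its end, in the units of the state.
- read_state(): the state, without advancing time (a new reading comes with each control period).
- capture(name): name is "side" or "top"; returns a dict with "img" (384x512x3 uint8, red, green, blue), "vertical_fov" (degrees; the focal length in pixels is half the picture's height over the tangent of half this angle, whatever the lens; pixels are square), "cx", "cy" (the principal point, pixels), "cam_to_world" (4x4, takes a point from camera to world coordinates). Camera axes: x right, y up, looking along -z (the intrinsics and any distortion apply to the point x, -y, -z); pixel columns grow to the right and rows downward; lengths in m; the calibration is good to about 2 mm. A picture is of the moment at which its call begins. There is no depth.
- hand_in(): hands the job in; it is judged then, once.
Trained networks look in the newest picture that a camera, given by its name, has taken for a name from the list of things; names that differ only in an ending like _2 or _b are one class to them, and where a whole thing is asked for, a point or a joint stands for the part that bears it (a point fixed in the world has none). Each returns a list of dicts, best first, with "p" (0 to 1); they miss things now and then, are a little off and sometimes report something else, mostly with a low value. They report only what shows in the picture. A call takes as long as a camera call. They do not tell look-alikes from the thing itself.
- trace(camera, thing): "pixels" (384x512 bool, what is visible of it) and "bbox" ([left, top, width, height] in pixels, round what is visible of it).
- landmark_of(camera, thing): "point" ([row, column] in pixels: a listed point, or the origin of a listed thing).
The state is a dict: "time_s": time; "joint_positions": joint angles; "qvel": joint speeds; "tau": joint torques, N m; "position": TCP position; "tcp_rot": TCP orientation; "force": force on the tool from outside, world axes, zero at the start; "moment": the same for the moment, N m; "opening": opening from 0.0 (shut) to 1.0 (fully open); "grasp_force": force on a finger pad.
Only numpy, scipy, OpenCV 4.12 (cv2) and the standard library are available. Lean on these libraries where they do the work, as an engineer would, in place of code of your own. Each camera call takes 0.05 s, during which the arm holds its last target. There are 200 camera calls.

### The job

Empty the small handled wooden tote into the plywood crate: hold it over the crate, tip it to 50 degrees over its low sill and keep it there a moment until both dowels have rolled out, then bring it level again. Set the tote down gently and level in the gap between the two boxes on the low shelf, in line with them and pushed home against the shelf's back rail, and let go of it. Leave the boxes, tools, glue and carving where they are.

Things in the scene. Friction and masses are not known exactly. Their poses are not given: they have to be found in the camera images.
- tote: Open wooden tote, 130 mm long (x), 90 wide (y), 0.3 kg, holding two dowels. Origin: centre of its underside; z up. Floor 8 mm thick; back wall (-y) and end walls (+-x) 50 mm high; the +y side is open but for a low sill. Two uprights at the ends (34 mm wide, tops at 115 mm) carry a dark grip board along x. Tipped +y side down past about 43 degrees, the dowels roll out over the sill.
- tote_grip (a point): Centre of the tote's grip board, 95 mm above the middle of its underside; axes as the tote's. Flat board along x: 114 mm free length, 12 mm thick, 34 mm wide. It is canted: its faces lean 30 degrees from vertical, upper edge towards the back wall (-y), so a tool leaning 30 degrees (gripper body towards -y) takes it flush.
- tote_sill (a point): Middle of the top outer edge of the tote's sill, on its open +y side: 45 mm from the middle and 12 mm above the underside (the sill stands 4 mm above the inner floor, which is 80 mm wide).
- dowel1_c (a point): Centre of a plain wooden dowel, 30 mm diameter, 90 mm long (its x), 45 g, lying along the tote's x on the tote's floor; free to roll.
- dowel2_c (a point): Centre of the second dowel, the same as the first.
- crate: Open plywood crate fixed to the bench, 160 (its x) by 190 (its y) by 60 mm high, walls and floor 8 mm. Origin: centre of its underside; z up.
- shelf: Low dark wooden shelf fixed to the bench: a board 160 (its x) by 360 mm (its y), its top 20 mm above the bench. Origin: on the bench under the board; the back rail stands on it with its near face at x = +70 mm.
- rail: Back rail of the shelf: a fixed strip 360 mm long (its y), 14 mm thick, standing 45 mm above the shelf board along its far (+x) edge. Origin: lower edge of its near face, at mid length; axes as the shelf's.
- slot (a point): Where the middle of the tote's underside belongs: on the shelf board (20 mm above the bench), midway between the two boxes, 65 mm in front of the rail's face, so that one end of the tote touches the rail. Axes as the shelf's; the tote's length lies along x (either end to the rail).
- box_l: Open wooden box of dowels, 130 (x) by 90 (y) by 50 mm high, 0.6 kg, on the shelf against the rail, its middle 100 mm to the +y side of the slot (10 mm free on each side of a centred tote). Origin: centre of its underside.
- box_r: The same box on the -y side of the slot, its middle 100 mm from it.
- chisel_a: Loose carving chisel lying along its x, 210 mm long, wooden handle 24 mm thick, origin on the bench near its middle. A bystander.
- chisel_b: Second, narrower chisel, the same length. A bystander.
- mallet: Wooden mallet lying on the bench, head 70 by 120 by 75 mm centred 120 mm along its x, handle 28 mm wide back to 110 mm along -x. A bystander.
- glue: Glue jar, 64 mm diameter, 110 mm high; origin at its foot. A bystander.
- rosette: Round carved wooden rosette, 100 mm diameter, 32 mm high; origin at its underside. A bystander.
Things that resemble listed ones, but are neither listed nor needed, are in the scene too. Leave any blue or orange look-alike of the part that bears dowel2_c alone.

How it is judged:
By the outcome, as a careful person would: the job done as asked, in the order asked, and still so for the second after the job is handed in, with the robot touching nothing.
It also fails if it takes over 61 s, if anything falls off the work surface, if the arm or the gripper's body presses on something with over 40 N, if the wrist force passes 120 N, or if a joint passes its speed limit or range.

## Working session

There is one attempt and no reset: what is moved stays moved. The work goes in short steps, Python scripts to look and compute and a shell command to move; the robot and the scene stay as the last step left them, time stands still between calls to the robot, and variables do not carry over. Pictures are saved under pics/ and viewed, at most 10 in all, crops included, and the job is handed in when it is done.

```bash
ls; mkdir -p pics; python3 - <<'E'
from rig import *
import cv2,numpy as np
s=read_state();print(s)
for n in("top","side"):
    c=capture(n);cv2.imwrite(f"pics/{n}0.png",c["img"][:,:,::-1])
    print(n,{k:(v if k!="img" else 0) for k,v in c.items()})
    for t in["tote","tote_grip","tote_sill","dowel1_c","dowel2_c","crate","shelf","rail","slot","box_l","box_r"]:
        print(t,[(np.round(d["point"],1).tolist(),round(d["p"],2)) for d in landmark_of(n,t)][:4])
E
```

```text
pics
{'time_s': 0.0, 'joint_positions': array([ 5.85855998e+01,  3.02783458e+01,  8.21574869e+01, -2.13670097e-03,
        6.76870077e+01, -1.02257796e+01]), 'qvel': array([-0.03871814,  0.00316393, -0.02147362,  0.02842792, -0.00341147,
       -0.00852995]), 'tau': array([ 1.12576294e-03, -4.40028512e+01, -1.76597035e+01,  6.32883282e-02,
        5.80742606e-02, -1.77562965e-04]), 'position': array([0.2254988 , 0.58215889, 0.24057211]), 'tcp_rot': array([[-9.32400547e-01,  3.61425008e-01, -1.08804496e-03],
       [ 3.61426479e-01,  9.32398781e-01, -1.84768741e-03],
       [ 3.46691355e-04, -2.11603301e-03, -9.99997701e-01]]), 'force': array([-0.50049281, -0.01161075, -0.61590665]), 'moment': array([ 0.00615661, -0.02115805,  0.01014153]), 'grasp_force': 0.0, 'opening': 1.0012281566673593}
top {'img': 0, 'vertical_fov': 54.24242619218779, 'cx': 253.2124281612763, 'cy': 197.58444146408416, 'cam_to_world': array([[-0.01893809,  0.99224885, -0.1228152 ,  0.36622479],
       [-0.99946228, -0.01549928,  0.0288952 ,  0.08448449],
       [ 0.02676768,  0.12329638,  0.99200882,  1.14862409],
[... 934 characters left out ...]
      ,  0.        ,  1.        ]])}
tote [([272.7, 289.2], 0.73)]
tote_grip [([248.5, 291.0], 0.82)]
tote_sill [([265.9, 303.7], 0.67)]
dowel1_c [([267.7, 281.0], 0.87)]
dowel2_c [([222.2, 257.6], 0.88), ([287.2, 342.7], 0.75), ([324.6, 307.2], 0.62), ([266.8, 295.7], 0.56)]
crate [([139.6, 287.9], 0.88), ([249.5, 291.8], 0.29)]
shelf [([192.9, 203.7], 0.96)]
rail [([182.5, 181.7], 0.88)]
slot [([189.0, 202.3], 0.98), ([186.7, 183.1], 0.64), ([268.0, 295.2], 0.57), ([212.7, 191.1], 0.38)]
box_l [([214.1, 188.3], 0.78), ([165.4, 214.2], 0.75), ([191.3, 203.1], 0.61), ([306.1, 176.0], 0.28)]
box_r [([214.1, 188.3], 0.78), ([165.4, 214.2], 0.75), ([191.3, 203.1], 0.61), ([306.1, 176.0], 0.28)]
```

```bash
cat > h.py <<'E'
import numpy as np,cv2
from rig import *
def ray(c,rc):
    h=c["img"].shape[0];f=h/2/np.tan(np.radians(c["vertical_fov"]/2))
    M=c["cam_to_world"];d=np.array([(rc[1]-c["cx"])/f,-(rc[0]-c["cy"])/f,-1])
    d=M[:3,:3]@d;return M[:3,3],d/np.linalg.norm(d)
def atz(c,rc,z):
    o,d=ray(c,rc);return o+d*(z-o[2])/d[2]
def tri(c1,p1,c2,p2):
    a,u=ray(c1,p1);b,v=ray(c2,p2)
    s=np.linalg.lstsq(np.c_[u,-v],b-a,rcond=None)[0]
    P=a+s[0]*u;Q=b+s[1]*v;return (P+Q)/2,np.linalg.norm(P-Q)
def proj(c,P):
    h=c["img"].shape[0];f=h/2/np.tan(np.radians(c["vertical_fov"]/2))
    M=c["cam_to_world"];q=M[:3,:3].T@(np.asarray(P)-M[:3,3])
    return np.array([c["cy"]-f*q[1]/-q[2],c["cx"]+f*q[0]/-q[2]])
E
python3 - <<'E'
from h import *
import cv2
t=cv2.imread("pics/top0.png");s=cv2.imread("pics/side0.png")
cv2.imwrite("pics/top0b.png",cv2.resize(t,(800,600),interpolation=2));cv2.imwrite("pics/side0b.png",cv2.resize(s,(800,600),interpolation=2))
T=capture("top");S=capture("side")
for n,a,b in[("tote",(243,180.8),(272.7,289.2)),("grip",(246.5,173.8),(248.5,291)),("sill",(260.5,183.2),(265.9,303.7)),("d1",(236.4,177.8),(267.7,281)),("d2",(246,183.7),(266.8,295.7)),("crate",(226.8,357.1),(139.6,287.9)),("shelf",(151.3,260.9),(192.9,203.7)),("rail",(128.4,266.2),(182.5,181.7)),("slot",(149.8,259.6),(189,202.3)),("b1",(145.3,229.3),(214.1,188.3)),("b2",(154.6,292.4),(165.4,214.2))]:
    P,e=tri(T,a,S,b);print(n,P.round(4),round(e,4))
E
```

```text
tote [ 0.3719  0.2733 -0.0019] 0.0028
grip [0.3675 0.2744 0.1072] 0.0079
sill [0.3279 0.2623 0.0202] 0.0125
d1 [0.3929 0.2779 0.0245] 0.0001
d2 [0.3595 0.2623 0.0124] 0.0094
crate [ 0.413  -0.2673  0.0008] 0.0007
shelf [0.6512 0.0246 0.0095] 0.0016
rail [0.7199 0.0077 0.0291] 0.0013
slot [0.6515 0.0297 0.0316] 0.0005
b1 [0.6724 0.1224 0.0194] 0.0052
b2 [ 0.6333 -0.0694  0.0386] 0.0
```

View pics/top0b.png

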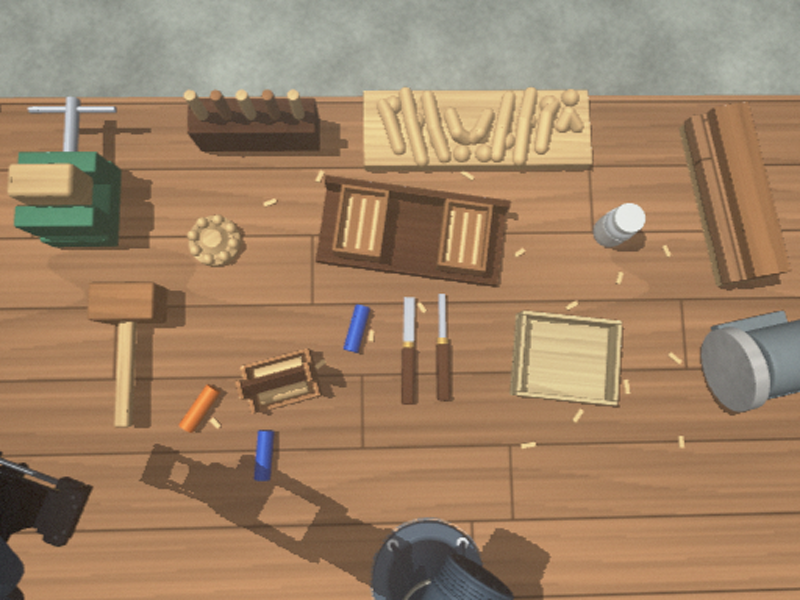

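View pics/side0b.png

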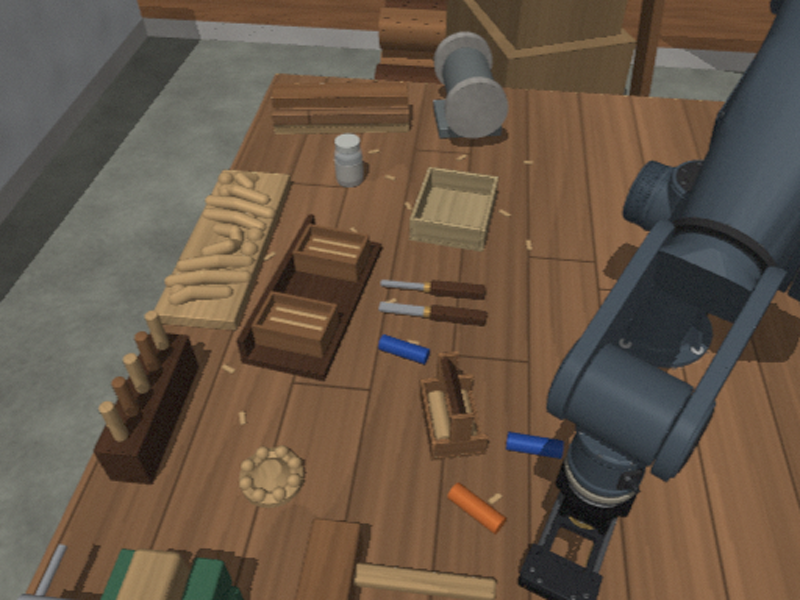

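The top view shows the tote at about (243,180) in native pixels with its long axis slightly tilted. The shelf gap is at (150,260) and the crate at (228,364). Blue and orange decoy dowels lie around the tote. I'll zoom in on the tote.

```bash
python3 - <<'E'
import cv2,numpy as np
t=cv2.imread("pics/top0.png")[210:280,140:220];s=cv2.imread("pics/side0.png")[220:300,255:325]
a=cv2.resize(t,(400,350),interpolation=2);b=cv2.resize(s,(394,450),interpolation=2)
o=np.zeros((450,800,3),np.uint8);o[:350,:400]=a;o[:,404:798]=b
cv2.imwrite("pics/z.png",o)
E
```

```text
(no output)
```

View pics/z.png

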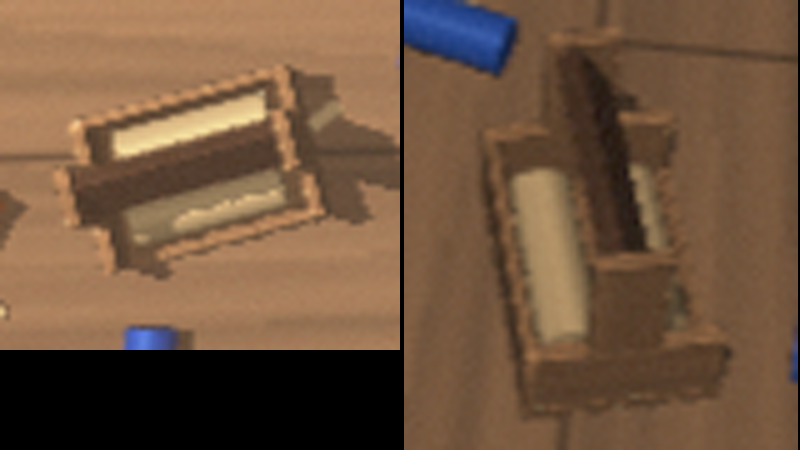

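```bash
python3 -m jog --help 2>&1|tail -5; python3 -m jog '[{"pitch":0,"rx":0}]' 2>&1 | tail -5
```

```text
invalid input: not JSON, or not a number
$[0]: bad value
```

The interface only turns about the tool's z, so tilt isn't commanded directly. I'll check how the arm behaves when a pose is out of reach, as the documentation describes.

```bash
cat > st.py <<'E'
from h import *
s=read_state();np.set_printoptions(suppress=True,precision=4)
R=s["tcp_rot"]
print(round(s["time_s"],2),"pos",s["position"],"j",s["joint_positions"].round(1),"F",s["force"].round(1),"op",round(s["opening"],3),"g",round(s["grasp_force"],1));print(R.round(3).tolist())
E
python3 -m jog '[{"ty":-5},{"ty":-5},{"ty":-5},{"ty":-5},{"ty":-4}]';python3 st.py
python3 -m jog '[{"ty":-4},{"ty":-4}]';python3 st.py
python3 -m jog '[{"ty":-4},{"ty":-4}]';python3 st.py
```

```text
1.3 pos [0.2258 0.5827 0.2415] j [ 58.6  30.2  82.1   0.   67.7 -10.2] F [ 0.7  0.  -1. ] op 0.999 g 0.0
[[-0.932, 0.361, -0.0], [0.361, 0.932, -0.0], [0.0, -0.0, -1.0]]
1.3 pos [0.2258 0.5827 0.2415] j [ 58.6  30.2  82.1   0.   67.7 -10.2] F [ 0.7  0.  -1. ] op 0.999 g 0.0
[[-0.932, 0.361, -0.0], [0.361, 0.932, -0.0], [0.0, -0.0, -1.0]]
1.3 pos [0.2258 0.5827 0.2415] j [ 58.6  30.2  82.1   0.   67.7 -10.2] F [ 0.7  0.  -1. ] op 0.999 g 0.0
[[-0.932, 0.361, -0.0], [0.361, 0.932, -0.0], [0.0, -0.0, -1.0]]$[0]: bad value
$[0]: bad value
$[0]: bad value
```

```bash
python3 -m jog '[{"tx":0,"ty":-4,"tz":0,"roll":0,"jaw":1}]'; python3 st.py
```

```text
time_s: 1.4
position: [0.2138, 0.5492, 0.2417]
tcp_rot: [[-0.932, 0.361, 0.004], [0.362, 0.932, 0.006], [-0.001, 0.007, -1.0]]
force: [0.2, -1.0, 0.4]
opening: 1.001
grasp_force: 0.0
1.4 pos [0.2138 0.5492 0.2417] j [ 57.9  27.3  87.6   0.   64.7 -10.9] F [ 0.2 -1.   0.4] op 1.001 g 0.0
[[-0.932, 0.361, 0.004], [0.362, 0.932, 0.006], [-0.001, 0.007, -1.0]]
```

```bash
python3 -m jog '[{"tx":0,"ty":-5,"tz":0,"roll":0,"jaw":1},{"tx":0,"ty":-5,"tz":0,"roll":0,"jaw":1},{"tx":0,"ty":-5,"tz":0,"roll":0,"jaw":1},{"tx":0,"ty":-4,"tz":0,"roll":0,"jaw":1}]'>/dev/null; python3 st.py
for i in 1 2 ; do python3 -m jog '[{"tx":0,"ty":-4,"tz":0,"roll":0,"jaw":1},{"tx":0,"ty":-4,"tz":0,"roll":0,"jaw":1}]' >/dev/null; python3 st.py; done
```

```text
1.8 pos [0.1411 0.3655 0.2414] j [ 52.4  12.2 113.4  -0.   54.4 -16.4] F [ 0.4  0.2 -0.1] op 0.998 g 0.0
[[-0.933, 0.361, -0.001], [0.361, 0.933, -0.001], [0.0, -0.002, -1.0]]
2.0 pos [0.1131 0.2924 0.2417] j [ 48.1   5.4 122.7  -0.   51.9 -20.7] F [1.2 0.3 0.3] op 0.999 g 0.0
[[-0.933, 0.361, 0.001], [0.361, 0.933, 0.001], [-0.0, 0.001, -1.0]]
2.2 pos [0.0842 0.2179 0.2416] j [ 40.5  -2.9 131.5  -0.   51.4 -28.3] F [ 0.4 -0.3  0.5] op 0.999 g 0.0
[[-0.933, 0.36, 0.001], [0.36, 0.933, 0.0], [-0.001, 0.001, -1.0]]
```

```bash

for i in 1 2 3; do python3 -m jog '[{"tx":0,"ty":-3,"tz":0,"roll":0,"jaw":1},{"tx":0,"ty":-3,"tz":0,"roll":0,"jaw":1}]' >/dev/null; python3 st.py; done
```

```text
2.4 pos [0.0624 0.1622 0.2415] j [ 29.3 -11.4 137.4  -0.   53.9 -39.6] F [ 1.5 -0.8  0.5] op 0.997 g 0.0
[[-0.933, 0.36, 0.001], [0.36, 0.933, 0.0], [-0.001, 0.0, -1.0]]
2.6 pos [0.0475 0.1172 0.2518] j [  7.5 -24.3 139.8  -0.2  64.4 -61.4] F [ 1.3 -0.3  1.1] op 1.0 g 0.0
[[-0.934, 0.358, 0.002], [0.358, 0.934, -0.003], [-0.003, -0.003, -1.0]]
2.8 pos [0.0448 0.0976 0.2581] j [-15.  -33.8 139.9  -1.1  73.8 -83.6] F [-0.1  0.5 -0. ] op 1.001 g 0.0
[[-0.933, 0.359, -0.003], [0.359, 0.933, -0.018], [-0.004, -0.018, -1.0]]
```

The arm honours 4 degrees of freedom and approaches unreachable poses by a compromise. The last joint's range limit should therefore yield a tilt: a roll asked beyond joint 6's limit is taken partly by joint 4. I'll test this at a clear azimuth, where the tilt direction is also the one the grasp needs.

```bash

python3 -m jog '[{"tx":0,"ty":3,"tz":0,"roll":0,"jaw":1},{"tx":0,"ty":4,"tz":0,"roll":0,"jaw":1},{"tx":0,"ty":5,"tz":0,"roll":0,"jaw":1},{"tx":0,"ty":5,"tz":0,"roll":0,"jaw":1},{"tx":0,"ty":5,"tz":0,"roll":0,"jaw":1}]' >/dev/null; python3 st.py
python3 -m jog '[{"tx":5,"ty":0,"tz":0,"roll":0.15,"jaw":1},{"tx":4.5,"ty":2,"tz":0,"roll":0.15,"jaw":1},{"tx":4,"ty":3,"tz":0,"roll":0.15,"jaw":1},{"tx":3,"ty":4,"tz":0,"roll":0.15,"jaw":1},{"tx":2,"ty":4,"tz":0,"roll":0.15,"jaw":1},{"tx":1,"ty":4,"tz":0,"roll":0.15,"jaw":1}]' >/dev/null; python3 st.py
```

```text
3.3 pos [0.1065 0.2242 0.2622] j [ 38.7  -3.5 127.2  -0.6  57.  -29.8] F [ 2.3 -1.2  0.5] op 1.0 g 0.0
[[-0.932, 0.361, -0.004], [0.361, 0.932, -0.015], [-0.002, -0.015, -1.0]]
3.9 pos [0.09   0.4189 0.2601] j [ 62.9  13.8 107.   -0.1  60.   37. ] F [ 0.2  0.2 -0.2] op 1.0 g 0.0
[[-0.437, 0.899, -0.006], [0.899, 0.437, -0.013], [-0.01, -0.011, -1.0]]
```

```bash

python3 -m jog '[{"tx":2.1,"ty":-4.4,"tz":0,"roll":0,"jaw":1},{"tx":2.1,"ty":-4.4,"tz":0,"roll":0,"jaw":1},{"tx":2.1,"ty":-4.4,"tz":0,"roll":0,"jaw":1},{"tx":2.1,"ty":-4.4,"tz":0,"roll":0,"jaw":1},{"tx":2.1,"ty":-4.4,"tz":0,"roll":0,"jaw":1},{"tx":2.1,"ty":-4.4,"tz":0,"roll":0,"jaw":1}]' >/dev/null; python3 st.py
python3 -m jog '[{"tx":0,"ty":0,"tz":0,"roll":0.15,"jaw":1},{"tx":0,"ty":0,"tz":0,"roll":0.15,"jaw":1},{"tx":0,"ty":0,"tz":0,"roll":0.15,"jaw":1},{"tx":0,"ty":0,"tz":0,"roll":0.15,"jaw":1},{"tx":0,"ty":0,"tz":0,"roll":0.15,"jaw":1},{"tx":0,"ty":0,"tz":0,"roll":0.15,"jaw":1},{"tx":0,"ty":0,"tz":0,"roll":0.15,"jaw":1},{"tx":0,"ty":0,"tz":0,"roll":0.15,"jaw":1}]' >/dev/null; python3 st.py
python3 -m jog '[{"tx":0,"ty":0,"tz":0,"roll":0.15,"jaw":1},{"tx":0,"ty":0,"tz":0,"roll":0.15,"jaw":1},{"tx":0,"ty":0,"tz":0,"roll":0.15,"jaw":1}]' >/dev/null; python3 st.py
python3 -m jog '[{"tx":0,"ty":0,"tz":0,"roll":0.15,"jaw":1},{"tx":0,"ty":0,"tz":0,"roll":0.15,"jaw":1}]' >/dev/null; python3 st.py
```

```text
4.5 pos [-0.2037  0.4133  0.2621] j [102.   16.2 103.    0.6  61.6  75.7] F [ 0.7  0.4 -0.4] op 0.996 g 0.0
[[-0.439, 0.898, -0.006], [0.898, 0.439, -0.014], [-0.01, -0.011, -1.0]]
5.3 pos [-0.2018  0.4135  0.2619] j [101.7  16.1 103.1   0.6  61.5 144.5] F [-0.8  0.4  0.1] op 0.998 g 0.0
[[0.683, 0.731, -0.006], [0.731, -0.683, -0.015], [-0.015, 0.006, -1.0]]
5.6 pos [-0.1821  0.4161  0.2608] j [ 98.   15.5 104.3   2.7  60.9 163.6] F [ 0.6 -0.4  0.5] op 0.997 g 0.0
[[0.919, 0.391, -0.039], [0.391, -0.92, -0.017], [-0.043, 0.0, -0.999]]
5.8 pos [-0.1249  0.4146  0.2519] j [ 87.1  14.2 108.5   8.1  58.4 163.5] F [ 1.   0.4 -0.8] op 0.999 g 0.0
[[0.98, 0.161, -0.121], [0.161, -0.987, -0.01], [-0.121, -0.01, -0.993]]
```

```bash

for i in 1 2; do python3 -m jog '[{"tx":-4.5,"ty":0,"tz":0,"roll":0.15,"jaw":1},{"tx":-4.5,"ty":0,"tz":0,"roll":0.15,"jaw":1},{"tx":-4.5,"ty":0,"tz":0,"roll":0.15,"jaw":1},{"tx":-4.5,"ty":0,"tz":0,"roll":0.15,"jaw":1}]' >/dev/null; python3 st.py;done
```

```text
6.2 pos [-0.1558  0.3699  0.2027] j [ 80.3  16.  123.   31.6  44.5 163.5] F [-0.6  0.5  0.1] op 1.001 g 0.0
[[0.89, -0.283, -0.358], [-0.272, -0.959, 0.08], [-0.366, 0.026, -0.93]]
6.6 pos [-0.2423  0.3886  0.1505] j [ 88.9  27.  128.3  70.1  31.1 163.5] F [-1.   0.7  0. ] op 1.001 g 0.0
[[0.541, -0.69, -0.481], [-0.694, -0.689, 0.208], [-0.475, 0.221, -0.852]]
```

The mechanism works: the tool now leans 31.6°, although toward azimuth 157° instead of 194°. I'll fit a small kinematic model to the recorded states, so I can predict the compromise and plan tilts properly.

```bash
cat > kin.py <<'E'
import numpy as np
from scipy.optimize import least_squares
from scipy.spatial.transform import Rotation as Ro
LO=np.array([-176.69,-43.24,12.49,-82,0,-163.58]);HI=np.array([176.69,126.21,139.97,262,151.66,163.58])
D=[([30.2242*0+58.585,30.224,82.088,0,67.689,-10.227],[.226,.583,.242],None),
([52.4,12.2,113.4,0,54.4,-16.4],[.1411,.3655,.2414],None),
([40.5,-2.9,131.5,0,51.4,-28.3],[.0842,.2179,.2416],None),
([62.9,13.8,107,-.1,60,37],[.09,.4189,.2601],None),
([101.7,16.1,103.1,.6,61.5,144.5],[-.2018,.4135,.2619],[[0.683,0.731,-0.006],[0.731,-0.683,-0.015],[-0.015,0.006,-1.0]]),
([98,15.5,104.3,2.7,60.9,163.6],[-.1821,.4161,.2608],None),
([87.1,14.2,108.5,8.1,58.4,163.5],[-.1249,.4146,.2519],[[0.98,0.161,-0.121],[0.161,-0.987,-0.01],[-0.121,-0.01,-0.993]]),
([80.3,16,123,31.6,44.5,163.5],[-.1558,.3699,.2027],[[0.89,-0.283,-0.358],[-0.272,-0.959,0.08],[-0.366,0.026,-0.93]]),
([88.9,27,128.3,70.1,31.1,163.5],[-.2423,.3886,.1505],[[0.541,-0.69,-0.481],[-0.694,-0.689,0.208],[-0.475,0.221,-0.852]])]
def fk(q,p):
    H,d,A,ea,B,L,e4,s4,s6,c6=p
    r=lambda ax,a:Ro.from_euler(ax,a,degrees=True).as_matrix()
    R1=r('z',q[0]);R3=r('y',q[1]+q[2]);R4=R3@r('z',s4*q[3])
    R5=R4@r('y',q[4])
    x=np.array([0,d,H])+r('y',q[1])@[0,0,A]+R3@[ea,0,B]+R4@[0,e4,0]+R5@[0,0,L]
    return R1@x, R1@R5@r('z',s6*q[5]+c6)
E
cat > fit.py <<'E'
from kin import *
best=None
for s4 in(1,-1):
  for s6 in(1,-1):
    for c6 in (0,90,180,-90):
      def f(p):
        o=[]
        for q,x,R in D:
            P,Rm=fk(q,list(p)+[s4,s6,c6]);o+=list((P-x)*100)
            if R is not None:o+=list((Rm-np.array(R)).ravel()*10)
        return np.array(o)
      s=least_squares(f,[.3,.11,.45,0,.4,.25,0])
      if best is None or s.cost<best[0]:best=(s.cost,list(s.x)+[s4,s6,c6],s.fun)
print(best[0],np.round(best[1],4),np.abs(best[2]).max())
np.save("p.npy",best[1])
E
python3 fit.py
```

```text
0.011141920556071078 [2.738e-01 1.107e-01 5.877e-01 1.140e-01 3.917e-01 2.859e-01 4.000e-04
 1.000e+00 1.000e+00 9.000e+01] 0.05257228162916794
```

```bash
cat > sim.py <<'E'
from kin import *
p=list(np.load("p.npy"));STEP=np.array([159.86,159.86,180,180,180,180])*.07
def row(q,r,w=1.0,cap=True):
    P,R=fk(q,p);tx,ty,tz,ro=r
    Pt=P+R@np.array([tx,ty,tz])/100;Rt=R@Ro.from_euler('z',ro).as_matrix()
    q=np.clip(q,LO,HI)
    def f(x):
        a,b=fk(x,p);return np.r_[(Pt-a),w*Ro.from_matrix(Rt@b.T).as_rotvec(),1e-5*(x-q)]
    lo,hi=LO-1e-3,HI+1e-3
    if cap: lo=np.maximum(lo,q-STEP*1.0);hi=np.minimum(hi,q+STEP*1.0)
    return least_squares(f,np.clip(q,lo+1e-6,hi-1e-6),bounds=(lo,hi)).x
def run(q,rows,**k):
    q=np.array(q,float)
    for r in rows:q=row(q,r,**k)
    return q
def show(q):
    P,R=fk(q,p);z=R[:,2];print("q",q.round(1),"P",P.round(3),"z",z.round(3),"tilt",round(np.degrees(np.arccos(-z[2])),1),"az",round(np.degrees(np.arctan2(z[1],z[0])),1))
E
python3 - <<'E'
from sim import *
for w in(.1,.2,.3,.5,1):
    print(w);show(run(D[5][0],[(0,0,0,.15)]*2,w=w));show(run(D[6][0],[(-4.5,0,0,.15)]*4,w=w));show(run(D[7][0],[(-4.5,0,0,.15)]*4,w=w))
E
```

```text
0.1
q [ 92.3  14.6 106.7  12.2  59.5 163.6] P [-0.18   0.416  0.26 ] z [-0.182 -0.012 -0.983] tilt 10.5 az -176.3
q [ 92.2  11.4 113.4  43.2  54.7 163.6] P [-0.286  0.401  0.299] z [-0.564  0.115 -0.818] tilt 35.1 az 168.5
q [ 88.2  14.7 122.7  72.6  44.2 163.6] P [-0.288  0.435  0.286] z [-0.654  0.352 -0.669] tilt 48.0 az 151.7
0.2
q [ 91.6  14.6 107.   11.7  59.3 163.6] P [-0.172  0.416  0.259] z [-0.174 -0.012 -0.985] tilt 10.0 az -176.1
q [ 90.5  12.2 114.8  41.5  53.3 163.6] P [-0.267  0.399  0.282] z [-0.532  0.112 -0.839] tilt 33.0 az 168.1
q [ 88.1  16.8 123.8  71.9  42.  163.6] P [-0.278  0.429  0.26 ] z [-0.625  0.332 -0.707] tilt 45.0 az 152.0
0.3
q [ 90.6  14.6 107.4  10.9  59.1 163.6] P [-0.162  0.415  0.257] z [-0.162 -0.012 -0.987] tilt 9.3 az -175.9
q [ 88.2  13.2 116.8  39.1  51.2 163.6] P [-0.239  0.395  0.26 ] z [-0.489  0.107 -0.866] tilt 30.0 az 167.7
q [ 88.1  19.5 125.2  71.   39.  163.6] P [-0.267  0.42   0.227] z [-0.585  0.302 -0.752] tilt 41.2 az 152.7
0.5
q [ 88.5  14.4 108.2   9.   58.6 163.6] P [-0.138  0.414  0.253] z [-0.134 -0.012 -0.991] tilt 7.7 az -175.0
q [ 82.9  15.2 121.   33.9  46.6 163.6] P [-0.181  0.38   0.219] z [-0.397  0.09  -0.913] tilt 24.0 az 167.2
q [ 88.5  24.8 127.5  70.1  33.3 163.6] P [-0.248  0.399  0.171] z [-0.51   0.237 -0.827] tilt 34.2 az 155.1
1
q [ 84.5  13.7 109.4   5.6  58.3 163.6] P [-0.096  0.41   0.251] z [-0.085 -0.014 -0.996] tilt 5.0 az -171.0
q [ 71.9  17.2 127.8  23.6  39.4 163.6] P [-0.082  0.339  0.173] z [-0.251  0.048 -0.967] tilt 14.8 az 169.2
q [ 89.7  31.7 129.8  70.1  26.3 163.6] P [-0.228  0.366  0.109] z [-0.416  0.143 -0.898] tilt 26.1 az 161.1
```

```bash
cat > pose.py <<'E'
from h import *
from scipy.optimize import minimize
def box(x0,x1,y0,y1,z0,z1):return np.array([[x,y,z] for x in(x0,x1) for y in(y0,y1) for z in(z0,z1)])
def bx(lx,ly,h):return [box(-lx/2,lx/2,-ly/2,ly/2,0,h)]
MOD={"tote":bx(.13,.09,.05)+[box(-.065,.065,-.017,.017,0,.115)],
"crate":bx(.16,.19,.06),"box_l":bx(.13,.09,.05),
"shelf":bx(.16,.36,.02)+[box(.07,.084,-.18,.18,.02,.065)],"rosette":bx(.1,.1,.03)}
def sil(c,parts,x,y,z,yaw):
    k=8;m=np.zeros((384,512),np.uint8);R=np.array([[np.cos(yaw),-np.sin(yaw),0],[np.sin(yaw),np.cos(yaw),0],[0,0,1]])
    for P in parts:
        q=np.array([proj(c,R@v+[x,y,z])[::-1] for v in P])
        cv2.fillConvexPoly(m,np.round(cv2.convexHull(q.astype(np.float32))*16).astype(np.int32),255,cv2.LINE_AA,4)
    return m/255.
def fit(parts,obs,x0,z=0):
    def f(v):
        t=0
        for c,M in obs:
            s=sil(c,parts,v[0],v[1],z,v[2]);t-=np.minimum(s,M).sum()/np.maximum(s,M).sum()
        return t/len(obs)
    r=minimize(f,x0,method="Nelder-Mead",options=dict(initial_simplex=np.array([x0]*4)+np.vstack([np.zeros(3),np.diag([.012,.012,.12])]),xatol=1e-4,fatol=1e-5))
    return r.x,r.fun
E
python3 - <<'E'
from pose import *
C={n:capture(n) for n in("top","side")}
T={n:{t:trace(n,t) for t in("tote","crate","box_l","shelf")} for n in C}
for n in C:
    for t in T[n]: print(n,t,[(round(d["p"],2),d["bbox"]) for d in T[n][t]][:4])
import pickle;pickle.dump((C,T),open("c0.pkl","wb"))
def near(n,t,P):
    uv=proj(C[n],P);L=[d for d in T[n][t] if np.hypot(d["bbox"][0]+d["bbox"][2]/2-uv[1],d["bbox"][1]+d["bbox"][3]/2-uv[0])<22]
    return L
for name,t,x0,z in[("tote","tote",[.372,.27,1.81],0),("crate","crate",[.413,-.267,-.1],0),("shelf","shelf",[.651,.025,-.15],0),("bl","box_l",[.665,.122,-.15],.02),("br","box_l",[.635,-.071,-.15],.02)]:
    for cams in(("top",),("side",),("top","side")):
        o=[(C[n],near(n,t,[x0[0],x0[1],z+.03])[0]["pixels"].astype(float)) for n in cams if near(n,t,[x0[0],x0[1],z+.03])]
        if not o:print(name,cams,"none");continue
        v,fu=fit(MOD[t],o,x0,z);print(name,cams,v[:2].round(4),np.degrees(v[2]).round(1),round(fu,3))
E
```

```text
top tote [(0.72, [149.0, 224.8, 56.6, 38.5])]
top crate [(0.58, [324.7, 196.5, 73.9, 64.6])]
top box_l [(0.89, [213.5, 117.6, 37.8, 53.5]), (0.68, [276.4, 130.7, 38.6, 46.5])]
top shelf [(0.95, [202.7, 121.8, 116.6, 59.3]), (0.34, [147.8, 224.9, 60.6, 36.8])]
side tote [(0.74, [266.9, 224.7, 43.7, 67.9])]
side crate [(0.7, [260.2, 110.2, 55.4, 46.0]), (0.59, [241.4, 180.4, 71.3, 13.2]), (0.38, [155.5, 153.0, 87.6, 91.0])]
side box_l [(0.8, [163.1, 185.9, 57.1, 44.3]), (0.71, [301.2, 276.9, 2.1, 1.7]), (0.6, [190.2, 145.1, 44.9, 33.1])]
side shelf [(0.58, [156.9, 152.8, 86.6, 93.8])]
tote ('top',) [0.3725 0.2695] 103.3 -0.612
tote ('side',) [0.3746 0.2694] 103.1 -0.687
tote ('top', 'side') [0.3742 0.2692] 103.6 -0.648
crate ('top',) [ 0.4061 -0.2704] -6.7 -0.923
crate ('side',) [ 0.4071 -0.2728] -3.8 -0.903
crate ('top', 'side') [ 0.4063 -0.2718] -4.4 -0.911
shelf ('top',) [0.6476 0.0191] -7.8 -0.399
shelf ('side',) [0.6532 0.0191] -6.2 -0.324
shelf ('top', 'side') [0.653  0.0187] -6.1 -0.361
bl ('top',) [0.6712 0.1164] -7.8 -0.93
bl ('side',) [0.6713 0.1162] -7.6 -0.928
bl ('top', 'side') [0.6713 0.1163] -7.7 -0.928
br ('top',) [ 0.6403 -0.0809] -10.3 -0.917
br ('side',) [ 0.6416 -0.0813] -3.0 -0.91
br ('top', 'side') [ 0.6411 -0.0803] -8.0 -0.91
```

```bash
cat > key.py <<'E'
from sim import *
def toolR(yaw,tip=0,flip=1):
    # tote frame: x yaw; tipped by `tip` deg (+y side down); tool flush on the board
    Rt=Ro.from_euler('z',yaw,degrees=True)*Ro.from_euler('x',-tip,degrees=True)
    c,s=np.cos(np.pi/6),.5
    M=np.array([[flip,0,0],[0,-flip*c,s],[0,-flip*s,-c]]);M=np.array([[flip,0,0],[0,-flip*c,s],[0,-flip*s,-c]])
    return (Rt*Ro.from_matrix(M)).as_matrix()
def ik(P,R,n=30,seed=0):
    g=np.random.default_rng(seed);out=[]
    for _ in range(n):
        f=lambda x:(lambda a,b:np.r_[(a-P),.3*Ro.from_matrix(R@b.T).as_rotvec()])(*fk(x,p))
        s=least_squares(f,LO+(HI-LO)*g.random(6),bounds=(LO,HI))
        if s.cost<1e-8 and not any(np.abs(s.x-o).max()<1 for o in out):out.append(s.x)
    return out
E
python3 - <<'E'
from key import *
print(np.linalg.det(toolR(0)))
for nm,P,yaw,tip in[("grip",[.3735,.2693,.095],103.5,0),("liftgrip",[.3735,.2693,.2],103.5,0),("place-8",[.656,.018,.115],-8,0),("place172",[.656,.018,.115],172,0)]+[("dump%d"%a,[.406,-.27,.25],a,50) for a in range(0,360,45)]:
    for fl in(1,-1):
        for q in ik(np.array(P),toolR(yaw,tip,fl),14):print(nm,fl,q.round(0))
E
python3 - <<'E'
import pickle
from pose import *
C,T=pickle.load(open("c0.pkl","rb"))
def fill(m):
    m=cv2.morphologyEx(m.astype(np.uint8),cv2.MORPH_CLOSE,np.ones((9,9)));cs,_=cv2.findContours(m,0,2)
    o=np.zeros_like(m);cv2.drawContours(o,cs,-1,1,-1);return o.astype(float)
o=[(C[n],fill(T[n]["tote"][0]["pixels"])) for n in C];print("tote",fit(MOD["tote"],o,[.374,.269,1.81]))
for n,k in(("top",(0,1)),("side",(0,2))):
    pass
full=MOD["shelf"]+[b+[.005,s*.1,.02] for s in(1,-1) for b in bx(.13,.09,.05)]
o=[(C[n],fill(T[n]["shelf"][0]["pixels"]|T[n]["box_l"][k[0]]["pixels"]|T[n]["box_l"][k[1]]["pixels"])) for n,k in(("top",(0,1)),("side",(0,2)))]
v,f=fit(full,o,[.652,.019,-.14]);print("shelf",v,np.degrees(v[2]),f)
E
```

```text
1.0000000000000002
grip 1 [20. 43. 94.  3. 73.  5.]
liftgrip 1 [20. 34. 91.  3. 85.  5.]
place-8 1 [-21.  44.  85.  33.  63.  58.]
place-8 -1 [ -21.   44.   85.   33.   63. -122.]
place172 1 [  4.  47.  78. -32.  66. -62.]
place172 -1 [  4.  47.  78. -32.  66. 118.]
dump0 1 [-38.  17. 108. -23.  45.  67.]
dump0 -1 [ -38.   17.  108.  -23.   45. -113.]
dump45 1 [-47.  13. 114.   1.  33.  -3.]
dump90 1 [-57.  14. 112.  24.  45. -73.]
dump90 -1 [-57.  14. 112.  24.  45. 107.]
dump135 1 [ -59.   20.  103.   22.   64. -114.]
dump135 -1 [-59.  20. 103.  22.  64.  66.]
dump180 1 [ -54.   25.   94.   12.   78. -148.]
dump180 -1 [-54.  25.  94.  12.  78.  32.]
dump225 -1 [-46.  28.  89.  -1.  84.  -1.]
dump270 1 [-39.  27.  90. -13.  79. 145.]
dump270 -1 [-39.  27.  90. -13.  79. -35.]
dump315 1 [-35.  23.  98. -22.  65. 110.]
dump315 -1 [-35.  23.  98. -22.  65. -70.]
tote (array([0.37395511, 0.26910793, 1.80890921]), np.float64(-0.8842236416452949))
shelf [ 0.64861818  0.01875127 -0.0830812 ] -4.760202171397967 -0.8210400869502095
```

The simulator matches the real arm well with an orientation weight of about 0.6. Pushing outward at full stretch also tilts the tool gently with joint 6 free, so the loaded tote can be re-tilted without spilling. I'll plan a waypoint path plus an outward push at azimuth -90°.

```bash
cat > plan.py <<'E'
from key import *
from rig import read_state
import sim
np.set_printoptions(suppress=True,precision=3)
def cur():return np.array(read_state()["joint_positions"])
def leg(q,Pt=None,n=None,roll=0,push=None):
    """straight leg to Pt (or n rows of world step push, m), constant tool-frame rows"""
    P,R=fk(q,p)
    v=(np.array(Pt)-P) if push is None else np.array(push)*n
    n=n or int(np.ceil(max(np.linalg.norm(v)/.048,abs(roll)/.145)))
    rows=[]
    for i in range(n):
        _,R=fk(q,p)
        r=np.r_[(R.T@v*100/n).round(1),round(roll/n,3)];rows.append(tuple(float(a) for a in r));q=row(q,r,w=.6)
    if len(set(rows))==1:print(n,"x",rows[0])
    else:
        for r in rows:print("  ",r)
    show(q);return q
E
python3 - <<'E'
from plan import *
q=cur();show(q)
for W in([-.05,.45,.35],[.25,.4,.5],[.5,.1,.55],[.35,-.4,.55],[.02,-.65,.55]):q=leg(q,W)
for i in range(5):q=leg(q,n=4,push=[0,-.05,0])
E
```

```text
q [ 88.7  26.8 128.2  69.6  31.2 163.5] P [-0.241  0.389  0.152] z [-0.481  0.208 -0.852] tilt 31.6 az 156.6
   (-0.5, -2.2, -4.1, 0.0)
   (-0.6, -2.2, -4.1, 0.0)
   (-0.7, -2.2, -4.1, 0.0)
   (-0.7, -2.2, -4.1, 0.0)
   (-0.8, -2.2, -4.1, 0.0)
   (-0.8, -2.2, -4.1, 0.0)
q [ 51.   11.4 119.4  40.8  64.1 163.6] P [-0.025  0.413  0.279] z [-0.529  0.281 -0.801] tilt 36.8 az 152.0
8 x (0.3, -1.7, -4.1, 0.0)
q [ 24.2  11.3  81.5  30.9 109.2 163.6] P [0.259 0.39  0.49 ] z [-0.535  0.292 -0.793] tilt 37.5 az 151.4
8 x (3.4, 0.8, -3.3, 0.0)
q [ -8.3  24.2  54.1  17.8 136.1 135.6] P [0.504 0.1   0.551] z [-0.535  0.292 -0.793] tilt 37.5 az 151.4
11 x (2.0, 4.3, -0.6, 0.0)
q [-53.3  28.5  46.4 -22.3 137.8  69.3] P [ 0.347 -0.402  0.556] z [-0.535  0.292 -0.793] tilt 37.5 az 151.4
9 x (-0.2, 4.4, 1.2, 0.0)
q [-85.1  35.3  35.5 -38.5 125.3  31.3] P [ 0.021 -0.651  0.548] z [-0.535  0.292 -0.793] tilt 37.5 az 151.4
   (3.0, 3.7, -1.5, 0.0)
   (3.0, 3.7, -1.5, 0.0)
   (3.1, 3.7, -1.4, 0.0)
   (3.1, 3.7, -1.3, 0.0)
q [-86.5  50.   12.5 -42.6 127.9  23.4] P [ 0.005 -0.772  0.503] z [-0.551  0.242 -0
[... 156 characters left out ...]
3  26.1] P [-0.018 -0.835  0.437] z [-0.573  0.147 -0.806] tilt 36.3 az 165.7
   (3.1, 3.8, -0.7, 0.0)
   (3.1, 3.8, -0.6, 0.0)
   (3.1, 3.9, -0.5, 0.0)
   (3.2, 3.9, -0.3, 0.0)
q [-88.9  57.8  12.5 -38.4 108.5  28. ] P [-0.041 -0.892  0.38 ] z [-0.59   0.038 -0.807] tilt 36.2 az 176.3
   (3.2, 3.9, -0.2, 0.0)
   (3.2, 3.9, -0.0, 0.0)
   (3.2, 3.9, 0.1, 0.0)
   (3.2, 3.9, 0.3, 0.0)
q [-90.   61.1  12.5 -37.1  98.5  29.4] P [-0.06  -0.946  0.33 ] z [-0.597 -0.08  -0.798] tilt 37.1 az -172.3
   (3.2, 3.9, 0.4, 0.0)
   (3.1, 3.8, 0.6, 0.0)
   (3.1, 3.8, 0.7, 0.0)
   (3.1, 3.8, 0.9, 0.0)
q [-91.1  64.   12.5 -36.2  88.6  30.3] P [-0.076 -0.996  0.289] z [-0.594 -0.202 -0.779] tilt 38.9 az -161.3
```

```bash
python3 - <<'E'
from plan import *
q=cur()
q=leg(q,[-.05,.45,.35],n=7,roll=-.84)
for W in([.25,.4,.5],[.5,.1,.6],[.4,-.4,.6],[.2,-.63,.6]):q=leg(q,W)
for i in range(4):q=leg(q,n=4,push=[0.01,-.048,0.005])
E
```

```text
(-0.5, -1.9, -3.5, -0.12)
   (-0.2, -1.9, -3.5, -0.12)
   (-0.0, -1.9, -3.5, -0.12)
   (0.2, -1.9, -3.5, -0.12)
   (0.4, -1.9, -3.5, -0.12)
   (0.7, -1.8, -3.5, -0.12)
   (0.9, -1.7, -3.5, -0.12)
q [ 61.2   7.5 107.4  33.5  71.7 138.3] P [-0.05   0.45   0.345] z [-0.482  0.21  -0.85 ] tilt 31.7 az 156.5
8 x (2.3, 0.0, -3.6, 0.0)
q [ 28.9  10.8  78.2  26.3 109.7 123.5] P [0.25  0.4   0.501] z [-0.482  0.21  -0.85 ] tilt 31.7 az 156.5
9 x (1.7, 2.9, -3.0, 0.0)
q [ -6.6  22.2  47.7  13.7 139.9  91.3] P [0.5   0.098 0.602] z [-0.482  0.21  -0.85 ] tilt 31.7 az 156.5
11 x (-1.1, 4.5, -0.5, 0.0)
q [-50.1  30.1  34.7 -22.4 141.9  25.3] P [ 0.396 -0.404  0.602] z [-0.482  0.21  -0.85 ] tilt 31.7 az 156.5
7 x (-2.6, 3.3, 0.7, 0.0)
q [-72.1  38.7  19.5 -36.2 138.1  -6.3] P [ 0.201 -0.63   0.599] z [-0.482  0.21  -0.85 ] tilt 31.7 az 156.5
   (0.4, 4.5, -1.9, 0.0)
   (0.4, 4.5, -1.9, 0.0)
   (0.4, 4.6, -1.8, 0.0)
   (0.4, 4.6, -1.7, 0.0)
q [-73.9  46.1  12.5 -35.7 132.8  -7.3] P [ 0.194 -0.714  0.541] z [-0.485  0.14  -0.863] tilt 30.3 az 163.9
   (0.4, 4.7, -1.6, 0.0)
   (0.4, 4.7, -1.5, 0.0)
   (0.4, 4.7, -1.4, 0.0)
   (0.4, 4.8, -1.3, 0.0)
q [-75.4  49.9  12.5 -33.2 123.6  -5.4] P [ 0.183 -0.781  0.483] z [-0.484  0.046 -0.874] tilt 29.1 az 174.5
   (0.4, 4.8, -1.1, 0.0)
   (0.4, 4.8, -1.0, 0.0)
   (0.4, 4.8, -0.9, 0.0)
   (0.4, 4.9, -0.8, 0.0)
q [-76.6  53.1  12.5 -31.5 114.2  -4.1] P [ 0.174 -0.842  0.433] z [-0.476 -0.059 -0.878] tilt 28.6 az -173.0
   (0.4, 4.9, -0.6, 0.0)
   (0.4, 4.9, -0.5, 0.0)
   (0.4, 4.9, -0.4, 0.0)
   (0.4, 4.9, -0.2, 0.0)
q [-77.7  56.   12.5 -30.1 104.7  -3.2] P [ 0.167 -0.899  0.391] z [-0.46  -0.172 -0.871] tilt 29.4 az -159.5
```

```bash

python3 -m jog '[{"tx":-0.5,"ty":-1.9,"tz":-3.5,"roll":-0.12,"jaw":1},{"tx":-0.2,"ty":-1.9,"tz":-3.5,"roll":-0.12,"jaw":1},{"tx":0,"ty":-1.9,"tz":-3.5,"roll":-0.12,"jaw":1},{"tx":0.2,"ty":-1.9,"tz":-3.5,"roll":-0.12,"jaw":1},{"tx":0.4,"ty":-1.9,"tz":-3.5,"roll":-0.12,"jaw":1},{"tx":0.7,"ty":-1.8,"tz":-3.5,"roll":-0.12,"jaw":1},{"tx":0.9,"ty":-1.7,"tz":-3.5,"roll":-0.12,"jaw":1}]' >/dev/null
python3 -m jog '[{"tx":2.3,"ty":0,"tz":-3.6,"roll":0,"jaw":1},{"tx":2.3,"ty":0,"tz":-3.6,"roll":0,"jaw":1},{"tx":2.3,"ty":0,"tz":-3.6,"roll":0,"jaw":1},{"tx":2.3,"ty":0,"tz":-3.6,"roll":0,"jaw":1},{"tx":2.3,"ty":0,"tz":-3.6,"roll":0,"jaw":1},{"tx":2.3,"ty":0,"tz":-3.6,"roll":0,"jaw":1},{"tx":2.3,"ty":0,"tz":-3.6,"roll":0,"jaw":1},{"tx":2.3,"ty":0,"tz":-3.6,"roll":0,"jaw":1}]' >/dev/null; python3 st.py
python3 -m jog '[{"tx":1.7,"ty":2.9,"tz":-3,"roll":0,"jaw":1},{"tx":1.7,"ty":2.9,"tz":-3,"roll":0,"jaw":1},{"tx":1.7,"ty":2.9,"tz":-3,"roll":0,"jaw":1},{"tx":1.7,"ty":2.9,"tz":-3,"roll":0,"jaw":1},{"tx":1.7,"ty":2.9,"tz":-3,"roll":0,"jaw":1},{"tx":1.7,"ty":2.9,"tz":-3,"roll":0,"jaw":1},{"tx":1.7,"ty":2.9,"tz":-3,"roll":0,"jaw":1},{"tx":1.7,"ty":2.9,"tz":-3,"roll":0,"jaw":1}]' >/dev/null;python3 st.py
python3 -m jog '[{"tx":-1.1,"ty":4.5,"tz":-0.7,"roll":0,"jaw":1},{"tx":-1.1,"ty":4.5,"tz":-0.7,"roll":0,"jaw":1},{"tx":-1.1,"ty":4.5,"tz":-0.7,"roll":0,"jaw":1},{"tx":-1.1,"ty":4.5,"tz":-0.7,"roll":0,"jaw":1},{"tx":-1.1,"ty":4.5,"tz":-0.7,"roll":0,"jaw":1},{"tx":-1.1,"ty":4.5,"tz":-0.7,"roll":0,"jaw":1},{"tx":-1.1,"ty":4.5,"tz":-0.7,"roll":0,"jaw":1},{"tx":-1.1,"ty":4.5,"tz":-0.7,"roll":0,"jaw":1}]' >/dev/null;python3 st.py
python3 - <<'E'
from plan import *
q=cur()
for W in([.4,-.4,.6],[.2,-.63,.6]):q=leg(q,W)
for i in range(4):q=leg(q,n=4,push=[0.01,-.048,0.005])
E
```

```text
8.6 pos [0.2502 0.3991 0.5014] j [ 28.7  10.8  78.2  26.1 109.8 123.5] F [1.4 1.2 0.3] op 0.998 g 0.0
[[0.875, -0.052, -0.482], [0.057, -0.976, 0.209], [-0.481, -0.21, -0.851]]
9.4 pos [0.4721 0.1296 0.5909] j [ -3.9  19.5  53.4  14.7 136.4  94. ] F [ 1.1 -0.2 -0.1] op 0.999 g 0.0
[[0.874, -0.053, -0.482], [0.057, -0.976, 0.209], [-0.482, -0.21, -0.851]]
10.2 pos [ 0.402  -0.2384  0.6048] j [-39.3  19.9  50.9 -12.7 139.3  43.2] F [ 0.4 -0.  -0.7] op 1.001 g 0.0
[[0.874, -0.052, -0.483], [0.057, -0.976, 0.209], [-0.482, -0.21, -0.85]]
4 x (-0.2, 4.0, -0.7, 0.0)
q [-49.6  30.3  34.9 -22.  141.7  26.2] P [ 0.4   -0.401  0.599] z [-0.483  0.209 -0.85 ] tilt 31.7 az 156.6
7 x (-2.7, 3.3, 0.7, 0.0)
q [-72.2  38.2  20.4 -36.  137.7  -5.9] P [ 0.199 -0.627  0.6  ] z [-0.483  0.209 -0.85 ] tilt 31.7 az 156.6
   (0.4, 4.5, -1.9, 0.0)
   (0.4, 4.5, -1.9, 0.0)
   (0.4, 4.6, -1.8, 0.0)
   (0.4, 4.6, -1.7, 0.0)
q [-73.9  46.   12.5 -35.8 132.9  -7.3] P [ 0.194 -0.714  0.543] z [-0.486  0.14  -0.863] tilt 30.4 az 163.9
   (0.4, 4.7, -1.6, 0.0)
   (0.4, 4.7, -1.5, 0.0)
   (0.4, 4.7, -1.4, 0.0)
   (0.4, 4.8, -1.3, 0.0)
q [-75.4  49.8  12.5 -33.3 123.7  -5.4] P [ 0.183 -0.78   0.485] z [-0.485  0.047 -0.873] tilt 29.1 az 174.5
   (0.4, 4.8, -1.1, 0.0)
   (0.4, 4.8, -1.0, 0.0)
   (0.4, 4.8, -0.9, 0.0)
   (0.4, 4.9, -0.8, 0.0)
q [-76.7  53.   12.5 -31.6 114.3  -4.1] P [ 0.173 -0.841  0.435] z [-0.477 -0.059 -0.877] tilt 28.7 az -173.0
   (0.4, 4.9, -0.6, 0.0)
   (0.4, 4.9, -0.5, 0.0)
   (0.4, 4.9, -0.4, 0.0)
   (0.4, 4.9, -0.2, 0.0)
q [-77.8  55.9  12.5 -30.2 104.8  -3.2] P [ 0.166 -0.898  0.392] z [-0.461 -0.172 -0.871] tilt 29.5 az -159.6
```

Excellent model agreement. Next are the move to full stretch and 12 rows of outward push.

```bash

python3 -m jog '[{"tx":-0.2,"ty":4,"tz":-0.7,"roll":0,"jaw":1},{"tx":-0.2,"ty":4,"tz":-0.7,"roll":0,"jaw":1},{"tx":-0.2,"ty":4,"tz":-0.7,"roll":0,"jaw":1},{"tx":-0.2,"ty":4,"tz":-0.7,"roll":0,"jaw":1}]' >/dev/null
python3 -m jog '[{"tx":-2.7,"ty":3.3,"tz":0.7,"roll":0,"jaw":1},{"tx":-2.7,"ty":3.3,"tz":0.7,"roll":0,"jaw":1},{"tx":-2.7,"ty":3.3,"tz":0.7,"roll":0,"jaw":1},{"tx":-2.7,"ty":3.3,"tz":0.7,"roll":0,"jaw":1},{"tx":-2.7,"ty":3.3,"tz":0.7,"roll":0,"jaw":1},{"tx":-2.7,"ty":3.3,"tz":0.7,"roll":0,"jaw":1},{"tx":-2.7,"ty":3.3,"tz":0.7,"roll":0,"jaw":1}]' >/dev/null;python3 st.py
python3 -m jog '[{"tx":0.4,"ty":4.5,"tz":-1.9,"roll":0,"jaw":1},{"tx":0.4,"ty":4.5,"tz":-1.9,"roll":0,"jaw":1},{"tx":0.4,"ty":4.5,"tz":-1.8,"roll":0,"jaw":1},{"tx":0.4,"ty":4.5,"tz":-1.7,"roll":0,"jaw":1},{"tx":0.4,"ty":4.7,"tz":-1.6,"roll":0,"jaw":1},{"tx":0.4,"ty":4.7,"tz":-1.5,"roll":0,"jaw":1},{"tx":0.4,"ty":4.7,"tz":-1.4,"roll":0,"jaw":1},{"tx":0.4,"ty":4.8,"tz":-1.3,"roll":0,"jaw":1}]' >/dev/null;python3 st.py
python3 -m jog '[{"tx":0.6,"ty":4.8,"tz":-1.1,"roll":0,"jaw":1},{"tx":0.6,"ty":4.8,"tz":-1,"roll":0,"jaw":1},{"tx":0.6,"ty":4.8,"tz":-0.9,"roll":0,"jaw":1},{"tx":0.6,"ty":4.8,"tz":-0.8,"roll":0,"jaw":1}]' >/dev/null;python3 st.py
python3 - <<'E'
from plan import *
q0=cur()
for d in([0.01,-.048,0.005],[-.02,-.045,-.01],[-.03,-.038,-.01],[0.,-.04,-.03]):
    print(d);leg(q0,n=2,push=d)
E
```

```text
11.3 pos [ 0.1989 -0.6262  0.5996] j [-72.2  38.1  20.6 -35.9 137.6  -5.8] F [ 0.1  0.3 -0.4] op 1.003 g 0.0
[[0.874, -0.052, -0.483], [0.057, -0.976, 0.21], [-0.482, -0.211, -0.85]]
12.1 pos [ 0.1836 -0.7789  0.4848] j [-75.3  49.7  12.6 -33.3 123.7  -5.3] F [-0.7 -0.5  0.1] op 0.998 g 0.0
[[0.874, 0.027, -0.485], [0.058, -0.997, 0.048], [-0.482, -0.07, -0.873]]
12.5 pos [ 0.1806 -0.8394  0.431 ] j [-76.2  53.2  12.6 -31.5 114.4  -3.5] F [-1.1  0.1 -0.4] op 0.997 g 0.0
[[0.876, 0.078, -0.476], [0.058, -0.997, -0.056], [-0.479, 0.022, -0.878]]
[0.01, -0.048, 0.005]
   (0.4, 4.9, -0.6, 0.0)
   (0.4, 4.9, -0.5, 0.0)
q [-76.8  54.8  12.5 -30.8 109.7  -3.1] P [ 0.176 -0.869  0.409] z [-0.469 -0.112 -0.876] tilt 28.8 az -166.5
[-0.02, -0.045, -0.01]
   (-1.5, 4.3, 2.1, 0.0)
   (-1.5, 4.3, 2.2, 0.0)
q [-80.1  55.9  12.5 -30.5 108.3  -5.4] P [ 0.127 -0.887  0.391] z [-0.473 -0.092 -0.876] tilt 28.8 az -169.0
[-0.03, -0.038, -0.01]
   (-2.4, 3.5, 2.5, 0.0)
   (-2.4, 3.5, 2.6, 0.0)
q [-81.1  55.5  12.5 -30.5 108.8  -6.5] P [ 0.111 -0.885  0.398] z [-0.474 -0.081 -0.877] tilt 28.7 az -170.3
[0.0, -0.04, -0.03]
2 x (1.2, 3.9, 2.9, 0.0)
q [-77.6  58.1  12.5 -30.3 108.1  -2.1] P [ 0.168 -0.885  0.357] z [-0.472 -0.084 -0.877] tilt 28.7 az -169.9
```

```bash

python3 -m jog '[{"tx":0.4,"ty":4.9,"tz":-0.5,"roll":0,"jaw":0.5},{"tx":0.4,"ty":4.9,"tz":-0.5,"roll":0,"jaw":0.5}]' >/dev/null;python3 st.py
python3 - <<'E'
from plan import *
q=cur()
yaw=103.6;Rg=toolR(yaw);G=np.array([.374,.2692,.095]);pre=G-.13*Rg[:,2];print("pre",pre)
_,R=fk(q,p);E=Ro.from_matrix(R.T@Rg).as_rotvec();print("rot err tool frame deg",np.degrees(E))
ro=E[2]
for W in([.3,-.5,.55],[.5,-.2,.5]):q=leg(q,W)
q=leg(q,pre,roll=ro)
_,R=fk(q,p);print(np.degrees(Ro.from_matrix(R.T@Rg).as_rotvec()))
q=leg(q,G)
E
```

```text
12.7 pos [ 0.1757 -0.8691  0.4079] j [-76.8  54.7  12.6 -30.8 109.6  -3.1] F [-0.2  0.9 -0.1] op 0.897 g 0.0
[[0.877, 0.104, -0.469], [0.058, -0.992, -0.112], [-0.477, 0.071, -0.876]]
pre [0.437 0.284 0.208]
rot err tool frame deg [  0.805  -1.074 -98.599]
9 x (0.7, -3.8, -2.5, 0.0)
q [-57.1  22.2  53.9 -29.2 111.5  18.8] P [ 0.301 -0.501  0.551] z [-0.469 -0.112 -0.876] tilt 28.8 az -166.6
8 x (2.7, -3.5, -1.0, 0.0)
q [-24.8  24.3  58.  -20.  119.5  53.7] P [ 0.499 -0.201  0.498] z [-0.469 -0.112 -0.876] tilt 28.8 az -166.6
   (0.9, -4.2, 1.9, -0.143)
   (1.5, -4.1, 1.9, -0.143)
   (2.1, -3.8, 1.9, -0.143)
   (2.6, -3.5, 1.9, -0.143)
   (3.1, -3.1, 1.9, -0.143)
   (3.5, -2.6, 1.9, -0.143)
   (3.8, -2.1, 1.9, -0.143)
   (4.1, -1.5, 1.9, -0.143)
   (4.3, -0.9, 1.9, -0.143)
   (4.3, -0.3, 1.9, -0.143)
   (4.3, 0.3, 1.9, -0.143)
   (4.2, 0.9, 1.9, -0.143)
q [19.3 36.6 81.6  2.8 90.5  5.3] P [0.435 0.285 0.209] z [-0.469 -0.112 -0.876] tilt 28.8 az -166.6
[ 1.18  -0.082 -0.283]
3 x (-0.0, -0.0, 4.4, 0.0)
q [19.9 42.3 94.6  3.3 71.8  4.8] P [0.373 0.27  0.094] z [-0.469 -0.112 -0.876] tilt 28.8 az -166.6
```

```bash

python3 -m jog '[{"tx":0.7,"ty":-3.8,"tz":-2.5,"roll":0,"jaw":0.5},{"tx":0.7,"ty":-3.8,"tz":-2.5,"roll":0,"jaw":0.5},{"tx":0.7,"ty":-3.8,"tz":-2.5,"roll":0,"jaw":0.5},{"tx":0.7,"ty":-3.8,"tz":-2.5,"roll":0,"jaw":0.5},{"tx":0.7,"ty":-3.8,"tz":-2.5,"roll":0,"jaw":0.5},{"tx":0.7,"ty":-3.8,"tz":-2.5,"roll":0,"jaw":0.5},{"tx":0.7,"ty":-3.8,"tz":-2.5,"roll":0,"jaw":0.5},{"tx":0.7,"ty":-3.8,"tz":-2.5,"roll":0,"jaw":0.5}]' >/dev/null
python3 -m jog '[{"tx":2.7,"ty":-3.5,"tz":-1.1,"roll":0,"jaw":0.5},{"tx":2.7,"ty":-3.5,"tz":-1.1,"roll":0,"jaw":0.5},{"tx":2.7,"ty":-3.5,"tz":-1.1,"roll":0,"jaw":0.5},{"tx":2.7,"ty":-3.5,"tz":-1.1,"roll":0,"jaw":0.5},{"tx":2.7,"ty":-3.5,"tz":-1.1,"roll":0,"jaw":0.5},{"tx":2.7,"ty":-3.5,"tz":-1.1,"roll":0,"jaw":0.5},{"tx":2.7,"ty":-3.5,"tz":-1.1,"roll":0,"jaw":0.5},{"tx":2.7,"ty":-3.5,"tz":-1.1,"roll":0,"jaw":0.5}]' >/dev/null;python3 st.py
python3 -m jog '[{"tx":0.9,"ty":-4.2,"tz":1.9,"roll":-0.143,"jaw":0.5},{"tx":1.5,"ty":-4.1,"tz":1.9,"roll":-0.143,"jaw":0.5},{"tx":2.1,"ty":-3.8,"tz":1.9,"roll":-0.143,"jaw":0.5},{"tx":2.6,"ty":-3.5,"tz":1.9,"roll":-0.143,"jaw":0.5},{"tx":3.1,"ty":-3.1,"tz":1.9,"roll":-0.143,"jaw":0.5},{"tx":3.5,"ty":-2.6,"tz":1.9,"roll":-0.143,"jaw":0.5},{"tx":3.8,"ty":-2.1,"tz":1.9,"roll":-0.143,"jaw":0.5},{"tx":4.1,"ty":-1.5,"tz":1.9,"roll":-0.143,"jaw":0.5}]' >/dev/null;python3 st.py
python3 - <<'E'
from plan import *
q=cur()
Rg=toolR(103.6);G=np.array([.374,.2692,.095]);pre=G-.13*Rg[:,2]
_,R=fk(q,p);E=Ro.from_matrix(R.T@Rg).as_rotvec()
q=leg(q,pre,roll=E[2]);q=leg(q,G)
E
```

```text
14.3 pos [ 0.4889 -0.2396  0.49  ] j [-28.1  24.6  58.7 -21.2 117.4  50.6] F [-0.8 -0.3  0.1] op 0.503 g 0.0
[[0.877, 0.104, -0.469], [0.057, -0.992, -0.113], [-0.477, 0.072, -0.876]]
15.1 pos [0.4458 0.0846 0.2968] j [ 0.6 26.4 85.8 -6.2 96.  20.7] F [ 0.6  0.8 -0.2] op 0.497 g 0.0
[[0.264, 0.844, -0.468], [0.929, -0.353, -0.113], [-0.261, -0.405, -0.877]]
   (4.1, -0.8, 1.2, -0.114)
   (4.2, -0.4, 1.2, -0.114)
   (4.2, 0.1, 1.2, -0.114)
   (4.2, 0.6, 1.2, -0.114)
   (4.1, 1.1, 1.2, -0.114)
q [19.3 36.9 81.4  2.7 90.3  5.1] P [0.437 0.285 0.207] z [-0.468 -0.113 -0.877] tilt 28.8 az -166.4
3 x (-0.0, -0.1, 4.3, 0.0)
q [19.9 42.2 94.5  3.2 72.   4.6] P [0.374 0.27  0.096] z [-0.468 -0.113 -0.877] tilt 28.8 az -166.4
```

```bash

python3 -m jog '[{"tx":4.1,"ty":-0.8,"tz":1.2,"roll":-0.114,"jaw":0.5},{"tx":4.2,"ty":-0.4,"tz":1.2,"roll":-0.114,"jaw":0.5},{"tx":4.2,"ty":0.1,"tz":1.2,"roll":-0.114,"jaw":0.5},{"tx":4.2,"ty":0.6,"tz":1.2,"roll":-0.114,"jaw":0.5},{"tx":4.1,"ty":1.1,"tz":1.2,"roll":-0.114,"jaw":0.5}]' >/dev/null
python3 -m jog '[{"tx":0,"ty":-0.1,"tz":4,"roll":0,"jaw":0.5},{"tx":0,"ty":-0.1,"tz":4,"roll":0,"jaw":0.5}]' >/dev/null;python3 st.py
python3 - <<'E'
from h import *
o=np.zeros((600,800,3),np.uint8)
s=capture("side")["img"][150:310,210:370,::-1];t=capture("top")["img"][180:300,110:230,::-1]
o[:400,:400]=cv2.resize(s,(400,400),interpolation=2);o[:400,400:]=cv2.resize(t,(400,400),interpolation=2)
cv2.imwrite("pics/g1.png",o[:400])
E
```

```text
15.8 pos [0.3995 0.2748 0.1375] j [19.6 39.7 89.9  2.9 78.9  5. ] F [ 0.5 -0.5 -0.4] op 0.5 g 0.0
[[-0.231, 0.854, -0.465], [0.973, 0.202, -0.113], [-0.003, -0.479, -0.878]]
```

View pics/g1.png

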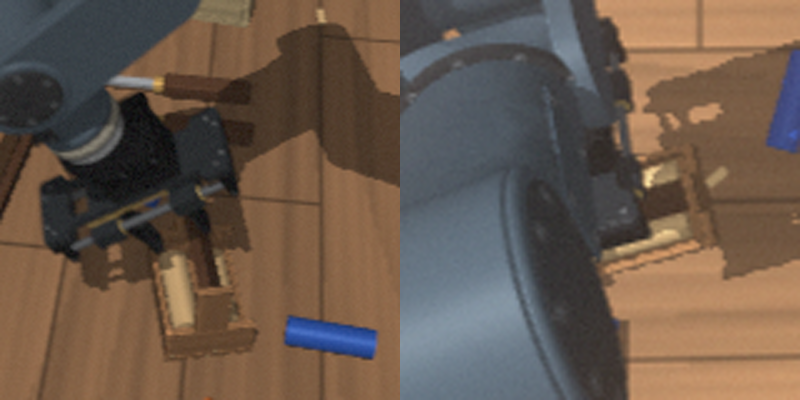

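The side crop shows the fingers straddling the grip board at about (200,220), midway along its length. I'll descend the last 5 cm and close.

```bash

python3 -m jog '[{"tx":0,"ty":0,"tz":2.5,"roll":0,"jaw":0.5},{"tx":0,"ty":0,"tz":2.4,"roll":0,"jaw":0.5},{"tx":0,"ty":0,"tz":0,"roll":0,"jaw":0.5}]'
python3 -m jog '[{"tx":0,"ty":0,"tz":0,"roll":0,"jaw":0.3},{"tx":0,"ty":0,"tz":0,"roll":0,"jaw":0.25},{"tx":0,"ty":0,"tz":0,"roll":0,"jaw":0.2}]'
python3 -m jog '[{"tx":0,"ty":0,"tz":0,"roll":0,"jaw":0.17},{"tx":0,"ty":0,"tz":0,"roll":0,"jaw":0.13},{"tx":0,"ty":0,"tz":0,"roll":0,"jaw":0.1},{"tx":0,"ty":0,"tz":0,"roll":0,"jaw":0}]'
python3 -m jog '[{"tx":0,"ty":0,"tz":0,"roll":0,"jaw":0},{"tx":0,"ty":0,"tz":0,"roll":0,"jaw":0}]'
```

```text
time_s: 16.2
position: [0.3755, 0.2675, 0.0952]
tcp_rot: [[-0.228, 0.852, -0.471], [0.974, 0.198, -0.114], [-0.004, -0.485, -0.875]]
force: [0.6, 0.3, 0.4]
opening: 0.499
grasp_force: 0.0
time_s: 16.5
position: [0.3782, 0.2688, 0.0964]
tcp_rot: [[-0.229, 0.855, -0.465], [0.974, 0.199, -0.112], [-0.003, -0.479, -0.878]]
force: [0.0, -0.0, -0.9]
opening: 0.308
grasp_force: 0.0
time_s: 16.9
position: [0.3736, 0.2676, 0.0972]
tcp_rot: [[-0.23, 0.849, -0.475], [0.973, 0.199, -0.115], [-0.003, -0.489, -0.872]]
force: [-3.8, -1.4, 8.9]
opening: 0.137
grasp_force: 30.1
time_s: 17.1
position: [0.3736, 0.2676, 0.0972]
tcp_rot: [[-0.23, 0.849, -0.475], [0.973, 0.199, -0.115], [-0.003, -0.489, -0.872]]
force: [-2.8, -0.3, 10.3]
opening: 0.136
grasp_force: 30.1
```

Gripped: 11.9 mm between the pads, which is the board's thickness. Next I'll plan the lift, a gentle carry, a small re-tilt at full stretch, then the crate.

```bash
cat > pl2.py <<'E'
from plan import *
import sys
q=cur()
q=leg(q,n=6,push=[0,0,.02]);q=leg(q,n=4,push=[0,0,.035])
q=leg(q,[.45,.0,.52],n=10)
q=leg(q,[.58,-.34,.58],n=10)
for i in range(5):
    q=leg(q,n=4,push=[.048*np.cos(np.radians(-30)),.048*np.sin(np.radians(-30)),.005])
    _,R=fk(q,p);Rt=R@toolR(0).T;print("tote tilt",np.degrees(np.arccos((R@toolR(0).T)[2,2])))
E
python3 pl2.py
```

```text
6 x (-0.0, -1.0, -1.7, 0.0)
q [19.8 31.9 90.8  3.  86.4  5.5] P [0.371 0.267 0.215] z [-0.475 -0.115 -0.872] tilt 29.3 az -166.4
4 x (-0.0, -1.7, -3.1, 0.0)
q [ 19.8  23.   81.5   3.1 104.6   6.5] P [0.372 0.268 0.357] z [-0.475 -0.115 -0.872] tilt 29.3 az -166.4
10 x (-2.8, -0.7, -1.5, 0.0)
q [ -7.8  17.   65.8 -12.5 124.2 -25.6] P [ 0.449 -0.001  0.523] z [-0.475 -0.115 -0.872] tilt 29.3 az -166.4
10 x (-3.6, 0.2, -0.7, 0.0)
q [-31.3  39.8  19.8 -30.9 137.7 -64.5] P [ 0.582 -0.339  0.575] z [-0.475 -0.115 -0.872] tilt 29.3 az -166.4
   (-3.3, 2.8, -2.1, 0.0)
   (-3.3, 2.8, -2.1, 0.0)
   (-3.3, 2.8, -2.0, 0.0)
   (-3.4, 2.9, -1.9, 0.0)
q [-31.7  47.1  12.5 -30.3 133.5 -64.5] P [ 0.639 -0.387  0.52 ] z [-0.427 -0.166 -0.889] tilt 27.3 az -158.8
tote tilt 4.335635475993331
   (-3.4, 2.9, -1.8, 0.0)
   (-3.4, 2.9, -1.7, 0.0)
   (-3.5, 2.9, -1.6, 0.0)
   (-3.5, 2.9, -1.5, 0.0)
q [-32.2  50.6  12.5 -28.  125.  -62.2] P [ 0.68  -0.426  0.464] z [-0.361 -0.228 -0.904] tilt 25.3 az -147.7
tote tilt 9.147779005637965
   (-3.5, 3.0, -1.4, 0.0)
   (-3.6, 3.0, -1.3, 0.0)
   (-3.6, 3.0, -1.2, 0.0)
   (-3.6, 3.0, -1.0, 0.0)
q [-32.6  53.5  12.5 -26.4 116.3 -60.5] P [ 0.719 -0.462  0.417] z [-0.281 -0.294 -0.914] tilt 24.0 az -133.7
tote tilt 14.575672921529376
   (-3.6, 3.0, -0.9, 0.0)
   (-3.7, 3.1, -0.8, 0.0)
   (-3.7, 3.1, -0.7, 0.0)
   (-3.7, 3.1, -0.5, 0.0)
q [-33.   56.2  12.5 -25.2 107.4 -59.4] P [ 0.757 -0.497  0.376] z [-0.19  -0.36  -0.913] tilt 24.1 az -117.9
tote tilt 20.465718329920787
   (-3.7, 3.1, -0.4, 0.0)
   (-3.7, 3.1, -0.2, 0.0)
   (-3.7, 3.1, -0.1, 0.0)
   (-3.7, 3.1, 0.0, 0.0)
q [-33.4  58.6  12.5 -24.2  98.3 -58.5] P [ 0.794 -0.529  0.342] z [-0.092 -0.424 -0.901] tilt 25.7 az -102.2
tote tilt 26.632357464798588
```

```bash
sed -i 's/^q=leg(q,\[.58,-.34,.58\],n=10)/A=-14\nq=leg(q,[.64,-.12,.58],n=7)/; s/-30/A/g' pl2.py; python3 pl2.py | tail -22
python3 -m jog '[{"tx":0,"ty":-0.5,"tz":-0.8,"roll":0,"jaw":0},{"tx":0,"ty":-1,"tz":-1.7,"roll":0,"jaw":0},{"tx":0,"ty":-1,"tz":-1.7,"roll":0,"jaw":0},{"tx":0,"ty":-1,"tz":-1.7,"roll":0,"jaw":0},{"tx":0,"ty":-1,"tz":-1.7,"roll":0,"jaw":0}]'
python3 -m jog '[{"tx":0,"ty":-1.7,"tz":-3.1,"roll":0,"jaw":0},{"tx":0,"ty":-1.7,"tz":-3.1,"roll":0,"jaw":0},{"tx":0,"ty":-1.7,"tz":-3.1,"roll":0,"jaw":0},{"tx":0,"ty":-1.5,"tz":-2.7,"roll":0,"jaw":0},{"tx":-1.2,"ty":-1,"tz":-2,"roll":0,"jaw":0},{"tx":-2,"ty":-0.9,"tz":-1.8,"roll":0,"jaw":0}]'
python3 - <<'E'
from h import *
s=capture("side")["img"][...,::-1];cv2.imwrite("pics/lift.png",cv2.resize(s[60:320,150:430],(560,520),interpolation=2))
E
```

```text
(-2.3, 3.7, -2.1, 0.0)
   (-2.4, 3.7, -2.0, 0.0)
q [-16.   50.3  12.5 -20.7 132.5 -42.5] P [ 0.752 -0.177  0.463] z [-0.346 -0.172 -0.922] tilt 22.7 az -153.7
tote tilt 8.924580581651247
   (-2.4, 3.7, -1.9, 0.0)
   (-2.4, 3.8, -1.8, 0.0)
   (-2.4, 3.8, -1.7, 0.0)
   (-2.5, 3.9, -1.6, 0.0)
q [-16.5  53.2  12.5 -19.1 124.1 -41.3] P [ 0.796 -0.201  0.414] z [-0.258 -0.205 -0.944] tilt 19.2 az -141.5
tote tilt 14.281870177089793
   (-2.5, 3.9, -1.4, 0.0)
   (-2.5, 3.9, -1.3, 0.0)
   (-2.5, 3.9, -1.2, 0.0)
   (-2.5, 4.0, -1.1, 0.0)
q [-17.   55.7  12.5 -17.8 115.6 -40.4] P [ 0.84  -0.223  0.371] z [-0.158 -0.24  -0.958] tilt 16.7 az -123.4
tote tilt 20.145662512042932
   (-2.6, 4.0, -0.9, 0.0)
   (-2.6, 4.0, -0.8, 0.0)
   (-2.6, 4.0, -0.7, 0.0)
   (-2.6, 4.0, -0.5, 0.0)
q [-17.5  57.9  12.5 -16.7 106.8 -39.9] P [ 0.883 -0.245  0.335] z [-0.049 -0.273 -0.961] tilt 16.1 az -100.1
tote tilt 26.419646885273014
time_s: 17.6
position: [0.3743, 0.2682, 0.1842]
tcp_rot: [[-0.229, 0.855, -0.466], [0.973, 0.199, -0.112], [-0.003, -0.479, -0.878]]
force: [0.1, -0.4, -4.6]
opening: 0.132
grasp_force: 29.9
time_s: 18.2
position: [0.3827, 0.2382, 0.3643]
tcp_rot: [[-0.231, 0.855, -0.465], [0.973, 0.201, -0.112], [-0.002, -0.478, -0.878]]
force: [1.1, -1.0, -4.0]
opening: 0.135
grasp_force: 29.9
```

View pics/lift.png

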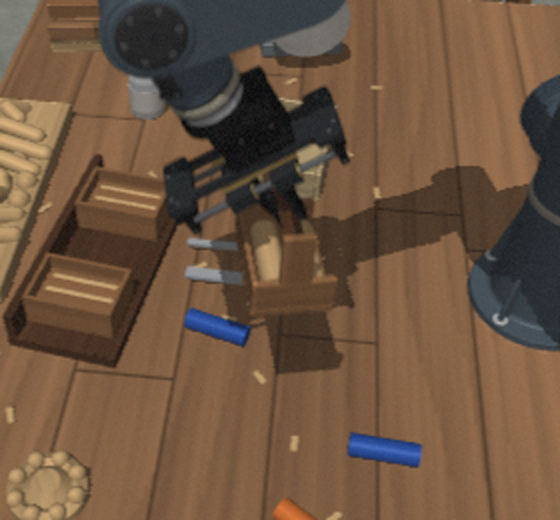

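The side crop shows the tote hanging level from the gripper at about (290,270), with both dowels still in it. The measured load is about 4 N, which fits. On to the re-tilt.

```bash
cat > pl3.py <<'E'
from plan import *
q=cur()
A=-14
q=leg(q,[.5,.0,.53],n=8)
q=leg(q,[.62,-.12,.58],n=5)
for i in range(12):
    q=leg(q,n=1,push=[.046*np.cos(np.radians(A)),.046*np.sin(np.radians(A)),.005])
E
python3 pl3.py
```

```text
8 x (-3.2, -0.3, -2.1, 0.0)
q [ -7.1  21.7  57.8 -12.3 126.7 -25.3] P [0.5   0.001 0.528] z [-0.461 -0.114 -0.88 ] tilt 28.3 az -166.1
5 x (-2.9, 1.1, -1.7, 0.0)
q [-15.1  36.4  25.7 -21.5 141.1 -42.3] P [ 0.62  -0.12   0.578] z [-0.461 -0.114 -0.88 ] tilt 28.3 az -166.1
1 x (-2.1, 3.4, -2.4, 0.0)
q [-15.   42.8  13.1 -24.8 146.7 -46.3] P [ 0.658 -0.13   0.578] z [-0.458 -0.116 -0.881] tilt 28.2 az -165.8
1 x (-2.1, 3.4, -2.4, 0.0)
q [-15.2  44.1  12.5 -24.2 145.1 -45.8] P [ 0.673 -0.137  0.563] z [-0.445 -0.122 -0.887] tilt 27.5 az -164.7
1 x (-2.1, 3.4, -2.3, 0.0)
q [-15.4  45.1  12.5 -23.4 143.2 -45.1] P [ 0.685 -0.144  0.547] z [-0.431 -0.128 -0.893] tilt 26.7 az -163.4
1 x (-2.2, 3.4, -2.2, 0.0)
q [-15.6  46.   12.5 -22.7 141.3 -44.5] P [ 0.698 -0.151  0.532] z [-0.416 -0.135 -0.899] tilt 25.9 az -162.0
1 x (-2.2, 3.5, -2.2, 0.0)
q [-15.7  46.9  12.5 -22.1 139.3 -43.9] P [ 0.71  -0.158  0.517] z [-0.399 -0.142 -0.906] tilt 25.1 az -160.4
1 x (-2.2, 3.5, -2.1, 0.0)
q [-15.9  47.8  12.5 -21.5 137.3 -43.4] P [ 0.722 -0.164  0.503] z [-0.382 -0.15  -0.912] tilt 24.2 az -158.6
1 x (-2.2, 3.5, -2.0, 0.0)
q [-16.   48.6  12.5 -21.  135.4 -43. ] P [ 0.733 -0.17   0.489] z [-0.364 -0.157 -0.918] tilt 23.4 az -156.6
1 x (-2.2, 3.6, -1.9, 0.0)
q [-16.1  49.4  12.5 -20.5 133.4 -42.5] P [ 0.745 -0.176  0.476] z [-0.346 -0.165 -0.924] tilt 22.5 az -154.5
1 x (-2.3, 3.6, -1.8, 0.0)
q [-16.3  50.2  12.5 -20.1 131.4 -42.2] P [ 0.756 -0.182  0.462] z [-0.326 -0.173 -0.929] tilt 21.7 az -152.1
1 x (-2.3, 3.6, -1.7, 0.0)
q [-16.4  50.9  12.5 -19.7 129.4 -41.9] P [ 0.767 -0.188  0.45 ] z [-0.306 -0.181 -0.935] tilt 20.8 az -149.4
1 x (-2.3, 3.7, -1.6, 0.0)
q [-16.5  51.7  12.5 -19.2 127.4 -41.5] P [ 0.778 -0.193  0.438] z [-0.285 -0.189 -0.94 ] tilt 20.0 az -146.4
1 x (-2.3, 3.7, -1.5, 0.0)
q [-16.7  52.4  12.5 -18.9 125.3 -41.2] P [ 0.789 -0.199  0.426] z [-0.263 -0.197 -0.945] tilt 19.2 az -143.2
```

```bash

python3 -m jog '[{"tx":-3.2,"ty":-0.3,"tz":-2.1,"roll":0,"jaw":0},{"tx":-3.2,"ty":-0.3,"tz":-2.1,"roll":0,"jaw":0},{"tx":-3.2,"ty":-0.3,"tz":-2.1,"roll":0,"jaw":0},{"tx":-3.2,"ty":-0.3,"tz":-2.1,"roll":0,"jaw":0},{"tx":-3.2,"ty":-0.3,"tz":-2.1,"roll":0,"jaw":0},{"tx":-3.2,"ty":-0.3,"tz":-2.1,"roll":0,"jaw":0},{"tx":-3.2,"ty":-0.3,"tz":-2.1,"roll":0,"jaw":0},{"tx":-3.2,"ty":-0.3,"tz":-2.1,"roll":0,"jaw":0}]'>/dev/null
python3 -m jog '[{"tx":-2.9,"ty":1.1,"tz":-1.7,"roll":0,"jaw":0},{"tx":-2.9,"ty":1.1,"tz":-1.7,"roll":0,"jaw":0},{"tx":-2.9,"ty":1.1,"tz":-1.7,"roll":0,"jaw":0},{"tx":-2.9,"ty":1.1,"tz":-1.7,"roll":0,"jaw":0},{"tx":-2.9,"ty":1.1,"tz":-1.7,"roll":0,"jaw":0}]'>/dev/null; python3 st.py
python3 -m jog '[{"tx":-2.1,"ty":3.4,"tz":-2.4,"roll":0,"jaw":0},{"tx":-2.1,"ty":3.4,"tz":-2.4,"roll":0,"jaw":0},{"tx":-2.1,"ty":3.4,"tz":-2.3,"roll":0,"jaw":0},{"tx":-2.2,"ty":3.4,"tz":-2.2,"roll":0,"jaw":0},{"tx":-2.2,"ty":3.5,"tz":-2.2,"roll":0,"jaw":0},{"tx":-2.2,"ty":3.5,"tz":-2.1,"roll":0,"jaw":0},{"tx":-2.2,"ty":3.5,"tz":-2,"roll":0,"jaw":0}]'>/dev/null; python3 st.py
python3 -m jog '[{"tx":-2.2,"ty":3.6,"tz":-1.9,"roll":0,"jaw":0},{"tx":-2.3,"ty":3.6,"tz":-1.8,"roll":0,"jaw":0},{"tx":-2.3,"ty":3.6,"tz":-1.7,"roll":0,"jaw":0},{"tx":-2.3,"ty":3.7,"tz":-1.6,"roll":0,"jaw":0}]'>/dev/null; python3 st.py
python3 - <<'E'
from plan import *
q=cur();show(q)
_,R=fk(q,p);t=R[:,2];d=np.degrees(np.arctan2(t[1],t[0]))
Rt=R@toolR(0).T;print("tote tilt",np.degrees(np.arccos(Rt[2,2])))
Rd=toolR(d+90,50);E=Ro.from_matrix(R.T@Rd).as_rotvec();print("d",d,"dump err",np.degrees(E))
for rr in np.radians(np.arange(-60,61,10)):
    X=R@Ro.from_euler('z',rr).as_matrix()@toolR(0).T;print(round(np.degrees(rr)),np.degrees(np.arccos(X[2,2])).round(1),"down slope y",np.degrees(np.arcsin(-X[2,1])).round(1))
E
```

```text
19.55 pos [ 0.6201 -0.1189  0.5708] j [-15.   36.5  26.6 -21.2 140.6 -41.9] F [ 1.1 -0.8 -3.8] op 0.138 g 29.9
[[-0.23, 0.853, -0.468], [0.973, 0.2, -0.113], [-0.003, -0.481, -0.877]]
20.25 pos [ 0.668  -0.1267  0.5274] j [-16.1  47.8  12.6 -20.3 151.6 -42.5] F [-0.3  0.  -3.3] op 0.134 g 30.0
[[-0.163, 0.806, -0.569], [0.981, 0.194, -0.007], [0.104, -0.559, -0.822]]
20.65 pos [ 0.6841 -0.1422  0.4734] j [-17.5  52.2  12.5 -17.4 151.6 -40.5] F [-0.1  0.  -4.2] op 0.138 g 30.0
[[-0.126, 0.777, -0.617], [0.98, 0.194, 0.045], [0.155, -0.599, -0.786]]
q [-17.5  52.2  12.5 -17.4 151.6 -40.5] P [ 0.684 -0.142  0.473] z [-0.617  0.045 -0.786] tilt 38.2 az 175.8
tote tilt 11.501114834648995
d 175.81970799804847 dump err [   3.334  -26.199 -163.561]
-60 40.3 down slope y 14.5
-50 35.5 down slope y 9.3
-40 30.7 down slope y 4.7
-30 25.7 down slope y 0.6
-20 20.7 down slope y -2.8
-10 15.9 down slope y -5.4
0 11.5 down slope y -7.2
10 8.6 down slope y -8.1
20 8.8 down slope y -8.1
30 11.9 down slope y -7.1
40 16.3 down slope y -5.2
50 21.2 down slope y -2.5
60 26.2 down slope y 1.0
```

Joint 5 hit its limit up there and the trade-off went the wrong way. The tote is still near level at 11°. I'll redo the push lower, where joint 5 has room.

```bash
cat > pl4.py <<'E'
from plan import *
q=cur()
q=leg(q,[.55,-.2,.42],n=5)
q=leg(q,[.60,-.34,.34],n=6)
A=np.radians(-30)
for i in range(20):
    q=leg(q,n=1,push=[.047*np.cos(A),.047*np.sin(A),.006])
    X=fk(q,p)[1]@toolR(0).T;print("tote tilt",np.degrees(np.arccos(X[2,2])).round(1))
E
python3 pl4.py
```

```text
5 x (-1.0, -1.7, 2.4, 0.0)
q [-24.9  37.   50.5 -16.1 127.8 -41.1] P [ 0.551 -0.202  0.422] z [-0.617  0.045 -0.786] tilt 38.2 az 175.8
6 x (-2.6, 1.0, 0.5, 0.0)
q [-32.1  49.5  37.2 -21.  126.1 -49.9] P [ 0.598 -0.342  0.338] z [-0.617  0.045 -0.786] tilt 38.2 az 175.8
1 x (-2.7, 2.3, -3.1, 0.0)
q [-32.   55.   24.6 -23.2 132.7 -53.2] P [ 0.635 -0.364  0.344] z [-0.616  0.044 -0.787] tilt 38.1 az 175.9
tote tilt 11.4
1 x (-2.7, 2.4, -3.1, 0.0)
q [-32.   60.4  12.5 -25.9 138.5 -57.2] P [ 0.664 -0.381  0.345] z [-0.611  0.04  -0.791] tilt 37.8 az 176.3
tote tilt 11.0
1 x (-2.7, 2.4, -3.1, 0.0)
q [-32.1  60.6  12.5 -25.6 137.  -56.9] P [ 0.668 -0.387  0.338] z [-0.597  0.026 -0.801] tilt 36.7 az 177.5
tote tilt 9.9
1 x (-2.8, 2.4, -3.0, 0.0)
q [-32.2  60.8  12.5 -25.3 135.5 -56.8] P [ 0.672 -0.393  0.332] z [-0.583  0.013 -0.812] tilt 35.7 az 178.7
tote tilt 8.7
1 x (-2.8, 2.5, -2.9, 0.0)
q [-32.3  61.   12.5 -25.  134.  -56.5] P [ 0.676 -0.399  0.325] z [-0.568 -0.001 -0.823] tilt 34.6 az -179.9
tote tilt 7.5
1 x (-2.9, 2.5, -2.8, 0.0)
q [-32.4  61.2  12.5 -24.7 132.4 -56.4] P [ 0.681
[... 1491 characters left out ...]
.7 -55.2] P [ 0.736 -0.467  0.266] z [-0.364 -0.17  -0.916] tilt 23.7 az -155.0
tote tilt 8.0
1 x (-3.4, 2.9, -1.6, 0.0)
q [-33.4  63.2  12.5 -22.1 113.9 -55.1] P [ 0.742 -0.473  0.262] z [-0.341 -0.186 -0.921] tilt 22.9 az -151.4
tote tilt 9.5
1 x (-3.4, 2.9, -1.5, 0.0)
q [-33.5  63.3  12.5 -21.8 112.1 -55.1] P [ 0.748 -0.48   0.258] z [-0.319 -0.202 -0.926] tilt 22.2 az -147.6
tote tilt 11.0
1 x (-3.4, 3.0, -1.4, 0.0)
q [-33.5  63.5  12.5 -21.6 110.3 -55. ] P [ 0.755 -0.486  0.254] z [-0.295 -0.219 -0.93 ] tilt 21.6 az -143.5
tote tilt 12.5
1 x (-3.5, 3.0, -1.2, 0.0)
q [-33.7  63.7  12.5 -21.4 108.4 -55. ] P [ 0.762 -0.493  0.25 ] z [-0.272 -0.235 -0.933] tilt 21.1 az -139.1
tote tilt 14.0
```

```bash
sed -i 's/.60,-.34,.34/.60,-.32,.40/;s/,.006\]/,.008]/' pl4.py; python3 pl4.py | grep -v tote | head -34
python3 -m jog '[{"tx":-1,"ty":-1.7,"tz":2.4,"roll":0,"jaw":0},{"tx":-1,"ty":-1.7,"tz":2.4,"roll":0,"jaw":0},{"tx":-1,"ty":-1.7,"tz":2.4,"roll":0,"jaw":0},{"tx":-1,"ty":-1.7,"tz":2.4,"roll":0,"jaw":0},{"tx":-1,"ty":-1.7,"tz":2.4,"roll":0,"jaw":0}]' >/dev/null; python3 st.py
```

```text
5 x (-1.0, -1.7, 2.4, 0.0)
q [-24.9  37.   50.5 -16.1 127.8 -41.1] P [ 0.551 -0.202  0.422] z [-0.617  0.045 -0.786] tilt 38.2 az 175.8
6 x (-2.1, 0.5, -0.3, 0.0)
q [-30.8  47.5  33.  -22.1 132.5 -51.3] P [ 0.601 -0.321  0.399] z [-0.617  0.045 -0.786] tilt 38.2 az 175.8
1 x (-2.7, 2.2, -3.2, 0.0)
q [-30.8  53.1  20.4 -24.9 138.7 -55.3] P [ 0.635 -0.342  0.404] z [-0.615  0.043 -0.787] tilt 38.1 az 176.0
1 x (-2.7, 2.2, -3.2, 0.0)
q [-30.9  56.7  12.5 -27.1 141.9 -58.3] P [ 0.654 -0.356  0.403] z [-0.608  0.036 -0.793] tilt 37.5 az 176.6
1 x (-2.7, 2.3, -3.2, 0.0)
q [-31.1  57.   12.5 -26.7 140.4 -58. ] P [ 0.658 -0.362  0.395] z [-0.595  0.024 -0.803] tilt 36.6 az 177.7
1 x (-2.8, 2.3, -3.1, 0.0)
q [-31.3  57.3  12.5 -26.4 138.9 -57.8] P [ 0.662 -0.37   0.387] z [-0.582  0.011 -0.813] tilt 35.6 az 178.9
1 x (-2.8, 2.3, -3.0, 0.0)
q [-31.4  57.5  12.5 -26.1 137.4 -57.7] P [ 0.666 -0.377  0.38 ] z [-0.568 -0.002 -0.823] tilt 34.6 az -179.8
1 x (-2.9, 2.4, -3.0, 0.0)
q [-31.6  57.8  12.5 -25.8 135.8 -57.5] P [ 0.67  -0.384  0.374] z [-0.554 -0.016 -0.833] tilt 33.6 az -178.4
1 x (-2.9,
[... 706 characters left out ...]
32.4  59.1  12.5 -24.1 126.1 -56.7] P [ 0.7   -0.425  0.337] z [-0.452 -0.104 -0.886] tilt 27.7 az -167.0
1 x (-3.2, 2.7, -2.3, 0.0)
q [-32.5  59.3  12.5 -23.9 124.4 -56.6] P [ 0.706 -0.431  0.332] z [-0.433 -0.12  -0.893] tilt 26.7 az -164.5
1 x (-3.2, 2.7, -2.2, 0.0)
q [-32.6  59.5  12.5 -23.6 122.7 -56.4] P [ 0.712 -0.438  0.327] z [-0.414 -0.136 -0.9  ] tilt 25.8 az -161.8
1 x (-3.3, 2.7, -2.1, 0.0)
q [-32.7  59.7  12.5 -23.4 121.  -56.4] P [ 0.718 -0.445  0.323] z [-0.393 -0.152 -0.907] tilt 24.9 az -158.9
21.15 pos [ 0.5489 -0.2023  0.4225] j [-25.   36.8  50.7 -16.1 127.6 -41.1] F [-0.  -0.9 -3.5] op 0.139 g 30.0
[[-0.126, 0.778, -0.616], [0.98, 0.195, 0.045], [0.155, -0.598, -0.786]]
```

```bash

python3 -m jog '[{"tx":-2.1,"ty":0.5,"tz":-0.3,"roll":0,"jaw":0},{"tx":-2.1,"ty":0.5,"tz":-0.3,"roll":0,"jaw":0},{"tx":-2.1,"ty":0.5,"tz":-0.3,"roll":0,"jaw":0},{"tx":-2.1,"ty":0.5,"tz":-0.3,"roll":0,"jaw":0},{"tx":-2.1,"ty":0.5,"tz":-0.3,"roll":0,"jaw":0},{"tx":-2.1,"ty":0.5,"tz":-0.3,"roll":0,"jaw":0}]' >/dev/null; python3 st.py
python3 -m jog '[{"tx":-2.7,"ty":2.2,"tz":-3.2,"roll":0,"jaw":0},{"tx":-2.7,"ty":2.2,"tz":-3.2,"roll":0,"jaw":0},{"tx":-2.7,"ty":2.3,"tz":-3.1,"roll":0,"jaw":0},{"tx":-2.8,"ty":2.3,"tz":-3.1,"roll":0,"jaw":0}]' >/dev/null; python3 st.py
python3 -m jog '[{"tx":-2.8,"ty":2.3,"tz":-3,"roll":0,"jaw":0},{"tx":-2.9,"ty":2.4,"tz":-3,"roll":0,"jaw":0},{"tx":-2.9,"ty":2.4,"tz":-2.9,"roll":0,"jaw":0},{"tx":-3,"ty":2.5,"tz":-2.8,"roll":0,"jaw":0}]' >/dev/null; python3 st.py
python3 -m jog '[{"tx":-3,"ty":2.5,"tz":-2.7,"roll":0,"jaw":0},{"tx":-3.1,"ty":2.6,"tz":-2.6,"roll":0,"jaw":0},{"tx":-3.1,"ty":2.6,"tz":-2.5,"roll":0,"jaw":0},{"tx":-3.2,"ty":2.6,"tz":-2.4,"roll":0,"jaw":0}]' >/dev/null; python3 st.py
```

```text
21.75 pos [ 0.6007 -0.3212  0.3992] j [-30.8  47.5  32.9 -22.1 132.6 -51.4] F [ 0.4 -0.5 -4.3] op 0.138 g 30.0
[[-0.126, 0.777, -0.616], [0.98, 0.195, 0.045], [0.155, -0.598, -0.786]]
22.15 pos [ 0.6614 -0.3694  0.3866] j [-31.2  57.3  12.6 -26.5 138.9 -57.9] F [ 0.6  0.3 -4.9] op 0.131 g 30.0
[[-0.151, 0.797, -0.585], [0.981, 0.195, 0.012], [0.123, -0.572, -0.811]]
22.55 pos [ 0.6795 -0.3969  0.3633] j [-31.8  58.1  12.5 -25.3 132.7 -57.3] F [-0.8 -0.6 -3.7] op 0.136 g 30.0
[[-0.19, 0.832, -0.522], [0.98, 0.195, -0.046], [0.063, -0.52, -0.852]]
22.95 pos [ 0.7002 -0.4244  0.3375] j [-32.3  59.1  12.6 -24.2 126.1 -56.8] F [-0.3  0.2 -4.6] op 0.138 g 30.0
[[-0.227, 0.862, -0.454], [0.974, 0.2, -0.106], [-0.0, -0.466, -0.885]]
```

```bash

python3 -m jog '[{"tx":-3.2,"ty":2.7,"tz":-2.3,"roll":0,"jaw":0},{"tx":-3.2,"ty":2.7,"tz":-2.2,"roll":0,"jaw":0},{"tx":-3.3,"ty":2.8,"tz":-2.1,"roll":0,"jaw":0},{"tx":-3.3,"ty":2.8,"tz":-2,"roll":0,"jaw":0},{"tx":-3.3,"ty":2.9,"tz":-1.9,"roll":0,"jaw":0}]' >/dev/null; python3 st.py
python3 -m jog '[{"tx":-3.3,"ty":2.9,"tz":-1.8,"roll":0,"jaw":0},{"tx":-3.4,"ty":2.9,"tz":-1.6,"roll":0,"jaw":0},{"tx":-3.4,"ty":2.9,"tz":-1.5,"roll":0,"jaw":0},{"tx":-3.4,"ty":3,"tz":-1.4,"roll":0,"jaw":0}]' >/dev/null; python3 st.py
cat > pl5.py <<'E'
from plan import *
q=cur();show(q)
_,R=fk(q,p);t=R[:,2];d=np.degrees(np.arctan2(t[1],t[0]))
for s in(1,):
    Rd=toolR(d+90,50);E=Ro.from_matrix(R.T@Rd).as_rotvec();print("d",d,"dump err",np.degrees(E))
C=np.array([.406,-.272]);up=.22
q=leg(q,[.48,-.33,.36],n=8)
q=leg(q,[*C,.25],n=6)
q0=q
for ro in (E[2],E[2]-2*np.pi*np.sign(E[2])):
    print("roll",ro);q=leg(q0,[*C,.2],roll=ro)
    X=fk(q,p)[1]@toolR(0).T;print("tote tilt",np.degrees(np.arccos(X[2,2])).round(1),"slope",np.degrees(np.arcsin(-X[2,1])).round(1),"y",X[:,1])
E
python3 pl5.py
```

```text
23.45 pos [ 0.731  -0.456   0.3127] j [-32.7  60.1  12.6 -23.  117.4 -56.1] F [-0.6  0.  -3.8] op 0.137 g 30.0
[[-0.267, 0.897, -0.352], [0.959, 0.213, -0.186], [-0.092, -0.387, -0.917]]
23.85 pos [ 0.7588 -0.4796  0.2966] j [-32.9  60.8  12.6 -22.1 110.2 -55.7] F [ 0.5 -0.3 -4.6] op 0.134 g 30.0
[[-0.294, 0.919, -0.261], [0.94, 0.229, -0.251], [-0.171, -0.32, -0.932]]
q [-32.9  60.8  12.6 -22.1 110.2 -55.7] P [ 0.759 -0.479  0.297] z [-0.261 -0.251 -0.932] tilt 21.3 az -136.1
d -136.11640603680138 dump err [  0.419   1.67  151.806]
8 x (2.6, -3.0, -0.3, 0.0)
q [-35.4  24.5  75.6 -21.   84.5 -48.2] P [ 0.486 -0.334  0.361] z [-0.263 -0.25  -0.932] tilt 21.3 az -136.4
6 x (1.7, -0.4, 1.8, 0.0)
q [-34.8  22.9  97.7 -23.   65.7 -39.8] P [ 0.405 -0.27   0.251] z [-0.263 -0.25  -0.932] tilt 21.3 az -136.4
roll 2.649518654831792
   (0.0, 0.1, 0.3, 0.139)
   (0.0, 0.1, 0.3, 0.139)
   (0.1, 0.1, 0.3, 0.139)
   (0.1, 0.1, 0.3, 0.139)
   (0.1, 0.1, 0.3, 0.139)
   (0.1, 0.0, 0.3, 0.139)
   (0.1, 0.0, 0.3, 0.139)
   (0.1, 0.0, 0.3, 0.139)
   (0.1, 0.0, 0.3, 0.139)
   (0.1, -0.0, 0.3, 0.139)
   (
[... 602 characters left out ...]
, -0.14)
   (-0.0, 0.1, 0.2, -0.14)
   (-0.0, 0.1, 0.2, -0.14)
   (-0.1, 0.0, 0.2, -0.14)
   (-0.1, 0.0, 0.2, -0.14)
   (-0.1, 0.0, 0.2, -0.14)
   (-0.1, 0.0, 0.2, -0.14)
   (-0.1, 0.0, 0.2, -0.14)
   (-0.1, -0.0, 0.2, -0.14)
   (-0.1, -0.0, 0.2, -0.14)
   (-0.1, -0.0, 0.2, -0.14)
   (-0.1, -0.0, 0.2, -0.14)
   (-0.1, -0.0, 0.2, -0.14)
   (-0.1, -0.0, 0.2, -0.14)
   (-0.1, -0.0, 0.2, -0.14)
   (-0.1, -0.0, 0.2, -0.14)
   (-0.1, -0.1, 0.2, -0.14)
   (-0.1, -0.1, 0.2, -0.14)
   (-0.1, -0.1, 0.2, -0.14)
   (-0.1, -0.1, 0.2, -0.14)
q [ -20.2   45.8  124.7  -75.7   34.3 -163.6] P [ 0.334 -0.172  0.039] z [-0.19  -0.512 -0.837] tilt 33.1 az -110.3
tote tilt 60.2 slope 54.4 y [ 0.563  0.145 -0.813]
```

```bash

python3 -m jog '[{"tx":1.3,"ty":-1.5,"tz":-0.1,"roll":0,"jaw":0},{"tx":2.6,"ty":-3,"tz":-0.3,"roll":0,"jaw":0},{"tx":2.6,"ty":-3,"tz":-0.3,"roll":0,"jaw":0},{"tx":2.6,"ty":-3,"tz":-0.3,"roll":0,"jaw":0},{"tx":2.6,"ty":-3,"tz":-0.3,"roll":0,"jaw":0},{"tx":2.6,"ty":-3,"tz":-0.3,"roll":0,"jaw":0},{"tx":2.6,"ty":-3,"tz":-0.3,"roll":0,"jaw":0},{"tx":2.3,"ty":-2.5,"tz":0,"roll":0,"jaw":0}]' >/dev/null
python3 -m jog '[{"tx":2.2,"ty":-1.5,"tz":1,"roll":0,"jaw":0},{"tx":1.7,"ty":-0.4,"tz":1.8,"roll":0,"jaw":0},{"tx":1.7,"ty":-0.4,"tz":1.8,"roll":0,"jaw":0},{"tx":1.7,"ty":-0.4,"tz":1.8,"roll":0,"jaw":0},{"tx":1.7,"ty":-0.4,"tz":1.8,"roll":0,"jaw":0},{"tx":1.3,"ty":-0.3,"tz":1.4,"roll":0,"jaw":0},{"tx":0.6,"ty":0,"tz":0.7,"roll":0,"jaw":0}]'
sed -i '/^q=leg(q,\[.48/d;/^q=leg(q,\[\*C,.25/d;s/^for ro in .*/for ro in (E[2],):/;s/\*C,.2\]/*C,.195]/' pl5.py; python3 pl5.py
python3 - <<'E'
from h import *
s=capture("side")["img"][...,::-1];cv2.imwrite("pics/c1.png",cv2.resize(s[40:240,180:400],(550,500),interpolation=2))
E
```

```text
time_s: 25.35
position: [0.4133, -0.2742, 0.2482]
tcp_rot: [[-0.293, 0.919, -0.263], [0.941, 0.229, -0.25], [-0.169, -0.321, -0.932]]
force: [0.1, 0.1, -4.1]
opening: 0.134
grasp_force: 30.0
q [-34.6  23.8  96.6 -22.9  65.9 -39.7] P [ 0.413 -0.274  0.248] z [-0.263 -0.25  -0.932] tilt 21.3 az -136.5
d -136.5400888441696 dump err [  0.422   1.706 152.221]
roll 2.6567533373579026
   (0.1, 0.1, 0.3, 0.14)
   (0.1, 0.0, 0.3, 0.14)
   (0.1, 0.0, 0.3, 0.14)
   (0.1, 0.0, 0.3, 0.14)
   (0.1, 0.0, 0.3, 0.14)
   (0.1, -0.0, 0.3, 0.14)
   (0.1, -0.0, 0.3, 0.14)
   (0.1, -0.0, 0.3, 0.14)
   (0.1, -0.0, 0.3, 0.14)
   (0.1, -0.0, 0.3, 0.14)
   (0.1, -0.1, 0.3, 0.14)
   (0.1, -0.1, 0.3, 0.14)
   (0.0, -0.1, 0.3, 0.14)
   (0.0, -0.1, 0.3, 0.14)
   (0.0, -0.1, 0.3, 0.14)
   (0.0, -0.1, 0.3, 0.14)
   (0.0, -0.1, 0.3, 0.14)
   (-0.0, -0.1, 0.3, 0.14)
   (-0.0, -0.1, 0.3, 0.14)
q [-34.9  28.2 101.2 -24.9  57.6 116.6] P [ 0.404 -0.271  0.189] z [-0.263 -0.25  -0.932] tilt 21.3 az -136.5
tote tilt 51.3 slope 51.3 y [ 0.456  0.428 -0.78 ]
```

View pics/c1.png

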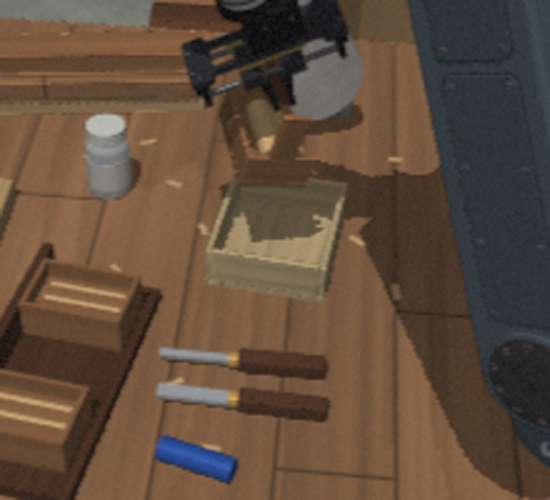

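The side crop shows the tote over the crate at about (265,150), above the crate at (280,240), with a dowel in view. I'll tip it with 19 roll rows, then hold.

```bash

python3 -m jog '[{"tx":0.1,"ty":0,"tz":0.3,"roll":0.07,"jaw":0},{"tx":0.1,"ty":0,"tz":0.3,"roll":0.14,"jaw":0},{"tx":0.1,"ty":0,"tz":0.3,"roll":0.14,"jaw":0},{"tx":0.1,"ty":0,"tz":0.3,"roll":0.14,"jaw":0},{"tx":0.1,"ty":0,"tz":0.3,"roll":0.14,"jaw":0},{"tx":0.1,"ty":0,"tz":0.3,"roll":0.14,"jaw":0},{"tx":0.1,"ty":0,"tz":0.3,"roll":0.14,"jaw":0},{"tx":0.1,"ty":0,"tz":0.3,"roll":0.14,"jaw":0}]' >/dev/null
python3 -m jog '[{"tx":0.1,"ty":0,"tz":0.3,"roll":0.14,"jaw":0},{"tx":0.1,"ty":0,"tz":0.3,"roll":0.14,"jaw":0},{"tx":0.1,"ty":-0.1,"tz":0.3,"roll":0.14,"jaw":0},{"tx":0.1,"ty":-0.1,"tz":0.3,"roll":0.14,"jaw":0},{"tx":0,"ty":-0.1,"tz":0.3,"roll":0.14,"jaw":0},{"tx":0,"ty":-0.1,"tz":0.3,"roll":0.14,"jaw":0},{"tx":0,"ty":-0.1,"tz":0.3,"roll":0.14,"jaw":0},{"tx":0,"ty":-0.1,"tz":0.3,"roll":0.14,"jaw":0}]' 
python3 -m jog '[{"tx":0,"ty":-0.1,"tz":0.3,"roll":0.14,"jaw":0},{"tx":0,"ty":-0.1,"tz":0.3,"roll":0.14,"jaw":0},{"tx":0,"ty":-0.1,"tz":0.3,"roll":0.14,"jaw":0},{"tx":0,"ty":0,"tz":0,"roll":0.067,"jaw":0},{"tx":0,"ty":0,"tz":0,"roll":0,"jaw":0},{"tx":0,"ty":0,"tz":0,"roll":0,"jaw":0},{"tx":0,"ty":0,"tz":0,"roll":0,"jaw":0},{"tx":0,"ty":0,"tz":0,"roll":0,"jaw":0}]' 
python3 -m jog '[{"tx":0,"ty":0,"tz":0,"roll":0,"jaw":0},{"tx":0,"ty":0,"tz":0,"roll":0,"jaw":0},{"tx":0,"ty":0,"tz":0,"roll":0,"jaw":0},{"tx":0,"ty":0,"tz":0,"roll":0,"jaw":0},{"tx":0,"ty":0,"tz":0,"roll":0,"jaw":0},{"tx":0,"ty":0,"tz":0,"roll":0,"jaw":0}]' 
python3 - <<'E'
from h import *
s=capture("side")["img"][...,::-1];t=capture("top")["img"][...,::-1]
cv2.imwrite("pics/d1.png",np.hstack([cv2.resize(s[60:200,200:340],(400,400),interpolation=2),cv2.resize(t[160:300,280:420],(400,400),interpolation=2)]))
E
```

```text
time_s: 27.0
position: [0.4069, -0.2739, 0.2002]
tcp_rot: [[0.924, -0.283, -0.258], [-0.347, -0.903, -0.253], [-0.162, 0.324, -0.932]]
force: [0.0, -0.2, -3.0]
opening: 0.136
grasp_force: 30.0
time_s: 27.8
position: [0.4042, -0.2726, 0.1901]
tcp_rot: [[0.688, -0.677, -0.261], [-0.725, -0.641, -0.252], [0.003, 0.363, -0.932]]
force: [-0.5, -0.1, -3.4]
opening: 0.138
grasp_force: 30.0
time_s: 28.4
position: [0.4038, -0.2724, 0.1899]
tcp_rot: [[0.688, -0.677, -0.262], [-0.726, -0.64, -0.251], [0.002, 0.363, -0.932]]
force: [-1.1, 0.7, -3.2]
opening: 0.136
grasp_force: 30.0
```

View pics/d1.png

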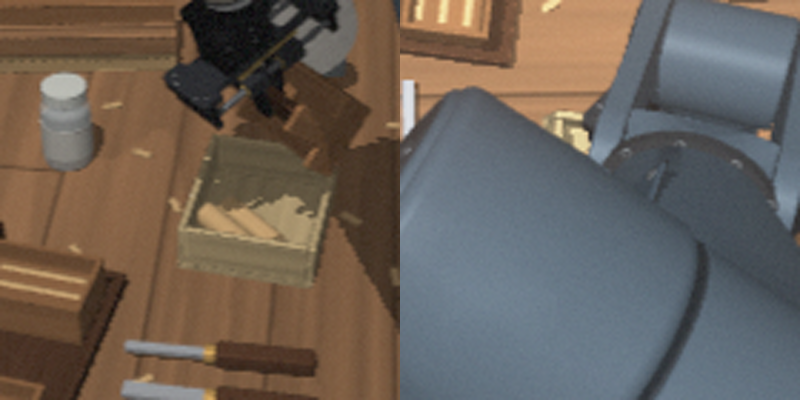

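Both dowels lie in the crate at about (235,220) in the left crop, and the force of 3.1 N is the bare tote. I'll roll back level while lifting, and refine the slot pose from the first pictures.

```bash

python3 - <<'E'
import pickle
from pose import *
C,T=pickle.load(open("c0.pkl","rb"))
idx={"top":(0,1),"side":(0,2)}
parts=[b+[0,s*.1,0] for s in(1,-1) for b in bx(.13,.09,.05)]
for cams in(("top",),("side",),("top","side")):
    o=[(C[n],(T[n]["box_l"][idx[n][0]]["pixels"]|T[n]["box_l"][idx[n][1]]["pixels"]).astype(float)) for n in cams]
    v,f=fit(parts,o,[.656,.018,-.145],.02);print(cams,v[:2].round(4),np.degrees(v[2]).round(2),round(f,3))
# rail/shelf outline by dark colour in the top picture
c=C["top"];img=c["img"].astype(int)
m=(T["top"]["shelf"][0]["pixels"]|T["top"]["box_l"][0]["pixels"]|T["top"]["box_l"][1]["pixels"]).astype(np.uint8)
m=cv2.morphologyEx(m,cv2.MORPH_CLOSE,np.ones((7,7)));cs,_=cv2.findContours(m,0,2);k=max(cs,key=cv2.contourArea)
print("rect",cv2.minAreaRect(k))
# front edge: lowest mask pixel per column -> board top edge z=.02, x=-.08 ; top edge -> rail top far edge z=.065, x=.084
for nm,fn,z in(("front",lambda r:r.max()+.5,.01),("rail",lambda r:r.min()-.5,.065)):
    P=[]
    for u in range(215,308,2):
        r=np.flatnonzero(m[:,u]);P.append(atz(c,(fn(r),u),z)[:2])
    P=np.array(P);g=np.polyfit(P[:,1],P[:,0],1);res=P[:,0]-np.polyval(g,P[:,1]);P=P[np.abs(res)<2*res.std()];g=np.polyfit(P[:,1],P[:,0],1)
    print(nm,"yaw",-np.degrees(np.arctan(g[0])).round(2),"x at y=.018",np.polyval(g,.018).round(4),"std",res.std().round(4))
E
python3 -m jog '[{"tx":0,"ty":0.5,"tz":-1.5,"roll":-0.07,"jaw":0},{"tx":0,"ty":0.5,"tz":-2,"roll":-0.14,"jaw":0},{"tx":0,"ty":0.5,"tz":-2,"roll":-0.14,"jaw":0},{"tx":0,"ty":0,"tz":-2,"roll":-0.14,"jaw":0},{"tx":0,"ty":0,"tz":-1.5,"roll":-0.14,"jaw":0},{"tx":0,"ty":0,"tz":-1,"roll":-0.14,"jaw":0},{"tx":0,"ty":0,"tz":0,"roll":-0.14,"jaw":0},{"tx":0,"ty":0,"tz":0,"roll":-0.14,"jaw":0}]' >/dev/null
python3 -m jog '[{"tx":0,"ty":0,"tz":0,"roll":-0.14,"jaw":0},{"tx":0,"ty":0,"tz":0,"roll":-0.14,"jaw":0},{"tx":0,"ty":0,"tz":0,"roll":-0.14,"jaw":0},{"tx":0,"ty":0,"tz":0,"roll":-0.14,"jaw":0},{"tx":0,"ty":0,"tz":0,"roll":-0.14,"jaw":0},{"tx":0,"ty":0,"tz":0,"roll":-0.14,"jaw":0},{"tx":0,"ty":0,"tz":0,"roll":-0.14,"jaw":0},{"tx":0,"ty":0,"tz":0,"roll":-0.14,"jaw":0}]' >/dev/null;python3 st.py
cat > pl6.py <<'E'
from plan import *
q0=cur();show(q0)
for A,W in((-50,[.42,-.45,.40]),(-58,[.4,-.5,.4]),(-62,[.33,-.52,.4]),(-70,[.27,-.56,.4])):
    import io,contextlib
    with contextlib.redirect_stdout(io.StringIO()):
        q=leg(q0,W)
        a=np.radians(A);tr=[]
        for i in range(26):
            q=leg(q,n=1,push=[.047*np.cos(a),.047*np.sin(a),.006]);P,R=fk(q,p);tr.append((R[:2,2].round(3).tolist(),P.round(2).tolist(),q[4].round(0)))
    print(A,W);[print("  ",i,t) for i,t in enumerate(tr) if i%3==1]
E
python3 pl6.py
```

```text
('top',) [0.6563 0.0178] -8.91 -0.922
('side',) [0.6574 0.0175] -8.13 -0.918
('top', 'side') [0.6564 0.0179] -8.44 -0.919
rect ((263.22314453125, 149.53042602539062), (116.78285217285156, 52.063621520996094), 7.765166282653809)
front yaw -8.95 x at y=.018 0.5747 std 0.0012
rail yaw -8.71 x at y=.018 0.7167 std 0.0073
30.1 pos [ 0.4205 -0.2576  0.2883] j [-32.6  21.   93.9 -21.8  71.7 -12.6] F [-0.7 -0.1 -2.7] op 0.134 g 30.0
[[0.165, 0.951, -0.263], [0.94, -0.233, -0.251], [-0.299, -0.206, -0.932]]
q [-32.6  21.   93.9 -21.8  71.7 -12.6] P [ 0.421 -0.257  0.288] z [-0.263 -0.251 -0.932] tilt 21.3 az -136.4
-50 [0.42, -0.45, 0.4]
   1 ([-0.263, -0.251], [0.48, -0.52, 0.41], np.float64(92.0))
   4 ([-0.261, -0.253], [0.57, -0.63, 0.43], np.float64(108.0))
   7 ([-0.218, -0.306], [0.6, -0.68, 0.41], np.float64(107.0))
   10 ([-0.162, -0.37], [0.61, -0.72, 0.38], np.float64(100.0))
   13 ([-0.103, -0.434], [0.62, -0.76, 0.36], np.float64(93.0))
   16 ([-0.044, -0.494], [0.64, -0.79, 0.34], np.float64(86.0))
   19 ([0.017, -0.551], [0.65, -0.82, 0.32], np.float64(79.0))
   22 ([0.076, -0.
[... 1178 characters left out ...]
-0.638], [0.49, -0.98, 0.32], np.float64(69.0))
   25 ([0.043, -0.692], [0.5, -1.0, 0.3], np.float64(62.0))
-70 [0.27, -0.56, 0.4]
   1 ([-0.263, -0.251], [0.3, -0.65, 0.42], np.float64(84.0))
   4 ([-0.263, -0.251], [0.35, -0.78, 0.44], np.float64(99.0))
   7 ([-0.24, -0.304], [0.36, -0.86, 0.42], np.float64(102.0))
   10 ([-0.206, -0.38], [0.36, -0.9, 0.39], np.float64(95.0))
   13 ([-0.169, -0.455], [0.36, -0.94, 0.37], np.float64(87.0))
   16 ([-0.131, -0.528], [0.36, -0.98, 0.35], np.float64(80.0))
   19 ([-0.093, -0.596], [0.37, -1.01, 0.34], np.float64(73.0))
   22 ([-0.054, -0.658], [0.37, -1.04, 0.32], np.float64(67.0))
   25 ([-0.016, -0.715], [0.37, -1.07, 0.31], np.float64(60.0))
```

```bash
cat > pl7.py <<'E'
from plan import *
from h import tri
import pickle
C,T=pickle.load(open("c0.pkl","rb"))
print("grinder ~",tri(C["top"],(237,472),C["side"],(52,299)))
q=cur()
q=leg(q,[.52,-.44,.42],n=7)
A=np.radians(-52)
for i in range(17):
    q=leg(q,n=1,push=[.047*np.cos(A),.047*np.sin(A),.006])
E
python3 pl7.py
```

```text
grinder ~ (array([ 0.387, -0.496,  0.207]), np.float64(0.027852439848734097))
7 x (-2.8, 1.6, -1.5, 0.0)
q [-40.8  30.3  56.7 -21.3  94.8 -30.4] P [ 0.522 -0.441  0.421] z [-0.263 -0.251 -0.932] tilt 21.3 az -136.4
1 x (-3.2, 3.5, -0.4, 0.0)
q [-41.5  34.8  47.7 -21.5  98.7 -32.7] P [ 0.551 -0.478  0.428] z [-0.263 -0.251 -0.932] tilt 21.3 az -136.4
1 x (-3.2, 3.5, -0.4, 0.0)
q [-42.2  39.9  37.4 -21.9 103.4 -35.3] P [ 0.58  -0.516  0.434] z [-0.263 -0.251 -0.932] tilt 21.3 az -136.4
1 x (-3.2, 3.5, -0.4, 0.0)
q [-42.7  45.8  24.8 -22.6 109.3 -38.4] P [ 0.609 -0.553  0.44 ] z [-0.263 -0.251 -0.932] tilt 21.3 az -136.3
1 x (-3.2, 3.5, -0.4, 0.0)
q [-43.3  51.6  12.5 -23.6 114.7 -41.7] P [ 0.63  -0.584  0.441] z [-0.258 -0.256 -0.932] tilt 21.3 az -135.2
1 x (-3.2, 3.5, -0.4, 0.0)
q [-44.   52.3  12.5 -23.2 112.3 -42. ] P [ 0.633 -0.602  0.431] z [-0.24  -0.276 -0.931] tilt 21.4 az -131.0
1 x (-3.2, 3.5, -0.2, 0.0)
q [-44.7  52.9  12.5 -22.9 110.  -42.2] P [ 0.636 -0.619  0.422] z [-0.221 -0.295 -0.929] tilt 21.6 az -126.9
1 x (-3.2, 3.5, -0.1, 0.0)
q [-45.3  53.6  12.5 -22.5 107.6 -42
[... 729 characters left out ...]
904] tilt 25.3 az -104.2
1 x (-3.2, 3.5, 0.7, 0.0)
q [-48.6  57.3  12.5 -20.6  93.3 -43.8] P [ 0.656 -0.727  0.364] z [-0.084 -0.435 -0.897] tilt 26.3 az -101.0
1 x (-3.1, 3.4, 0.8, 0.0)
q [-49.   57.8  12.5 -20.2  90.9 -44. ] P [ 0.659 -0.74   0.357] z [-0.064 -0.454 -0.889] tilt 27.3 az -98.0
1 x (-3.1, 3.4, 1.0, 0.0)
q [-49.5  58.4  12.5 -19.9  88.5 -44.2] P [ 0.662 -0.754  0.35 ] z [-0.044 -0.473 -0.88 ] tilt 28.4 az -95.3
1 x (-3.1, 3.4, 1.1, 0.0)
q [-49.9  59.   12.5 -19.6  86.2 -44.4] P [ 0.665 -0.767  0.344] z [-0.023 -0.492 -0.87 ] tilt 29.5 az -92.7
1 x (-3.1, 3.4, 1.2, 0.0)
q [-50.3  59.5  12.5 -19.3  83.8 -44.6] P [ 0.668 -0.779  0.338] z [-0.003 -0.511 -0.86 ] tilt 30.7 az -90.3
```

```bash
sed -i 's/.52,-.44,.42/.48,-.47,.43/;s/-52)/-60)/' pl7.py; python3 pl7.py|grep -v grinder
```

```text
7 x (-3.3, 1.1, -1.4, 0.0)
q [-44.8  28.1  58.9 -21.3  93.4 -34.1] P [ 0.481 -0.468  0.433] z [-0.263 -0.251 -0.932] tilt 21.3 az -136.4
1 x (-3.6, 3.1, -0.2, 0.0)
q [-45.7  32.4  50.4 -21.5  96.9 -36.5] P [ 0.505 -0.508  0.439] z [-0.263 -0.251 -0.932] tilt 21.3 az -136.4
1 x (-3.6, 3.1, -0.2, 0.0)
q [-46.6  37.2  40.8 -21.7 101.1 -39.1] P [ 0.53  -0.549  0.445] z [-0.263 -0.251 -0.932] tilt 21.3 az -136.4
1 x (-3.6, 3.1, -0.2, 0.0)
q [-47.3  42.8  29.2 -22.3 106.4 -42.1] P [ 0.554 -0.589  0.451] z [-0.263 -0.251 -0.932] tilt 21.3 az -136.4
1 x (-3.6, 3.1, -0.2, 0.0)
q [-48.   48.7  16.6 -23.1 112.1 -45.4] P [ 0.574 -0.626  0.455] z [-0.26  -0.254 -0.931] tilt 21.3 az -135.7
1 x (-3.6, 3.1, -0.1, 0.0)
q [-48.8  51.2  12.5 -23.2 112.2 -46.8] P [ 0.579 -0.651  0.448] z [-0.248 -0.27  -0.93 ] tilt 21.5 az -132.6
1 x (-3.6, 3.1, -0.0, 0.0)
q [-49.6  51.9  12.5 -22.8 109.7 -47.2] P [ 0.579 -0.67   0.437] z [-0.232 -0.29  -0.929] tilt 21.8 az -128.6
1 x (-3.6, 3.1, 0.1, 0.0)
q [-50.4  52.6  12.5 -22.4 107.3 -47.5] P [ 0.579 -0.688  0.428] z [-0.215 -0.311 -0.926] tilt 22.2 az -124.7
1 x (
[... 651 characters left out ...]
  ] tilt 25.9 az -107.1
1 x (-3.6, 3.0, 0.9, 0.0)
q [-54.4  56.5  12.5 -20.2  92.7 -49.4] P [ 0.58  -0.79   0.378] z [-0.11  -0.439 -0.892] tilt 26.9 az -104.1
1 x (-3.5, 3.0, 1.0, 0.0)
q [-55.   57.1  12.5 -19.8  90.3 -49.7] P [ 0.581 -0.805  0.37 ] z [-0.093 -0.46  -0.883] tilt 28.0 az -101.4
1 x (-3.5, 3.0, 1.1, 0.0)
q [-55.5  57.7  12.5 -19.5  87.9 -50. ] P [ 0.582 -0.82   0.363] z [-0.074 -0.481 -0.874] tilt 29.1 az -98.8
1 x (-3.5, 2.9, 1.3, 0.0)
q [-56.1  58.3  12.5 -19.1  85.5 -50.3] P [ 0.583 -0.834  0.357] z [-0.056 -0.501 -0.864] tilt 30.3 az -96.4
1 x (-3.5, 2.9, 1.4, 0.0)
q [-56.6  58.9  12.5 -18.7  83.1 -50.6] P [ 0.583 -0.848  0.35 ] z [-0.038 -0.521 -0.852] tilt 31.5 az -94.2
```

Row 15 of the push reaches (-0.074, -0.481), which is close to the target (-0.075, -0.494). I'll execute with a check before the last rows.

```bash

python3 -m jog '[{"tx":-3.3,"ty":1.1,"tz":-1.4,"roll":0,"jaw":0},{"tx":-3.3,"ty":1.1,"tz":-1.4,"roll":0,"jaw":0},{"tx":-3.3,"ty":1.1,"tz":-1.4,"roll":0,"jaw":0},{"tx":-3.3,"ty":1.1,"tz":-1.4,"roll":0,"jaw":0},{"tx":-3.3,"ty":1.1,"tz":-1.4,"roll":0,"jaw":0},{"tx":-3.3,"ty":1.1,"tz":-1.4,"roll":0,"jaw":0},{"tx":-3.3,"ty":1.1,"tz":-1.4,"roll":0,"jaw":0}]' >/dev/null
python3 -m jog '[{"tx":-3.6,"ty":3.1,"tz":-0.2,"roll":0,"jaw":0},{"tx":-3.6,"ty":3.1,"tz":-0.2,"roll":0,"jaw":0},{"tx":-3.6,"ty":3.1,"tz":-0.2,"roll":0,"jaw":0},{"tx":-3.6,"ty":3.1,"tz":-0.2,"roll":0,"jaw":0},{"tx":-3.6,"ty":3.1,"tz":-0.1,"roll":0,"jaw":0},{"tx":-3.6,"ty":3.1,"tz":0,"roll":0,"jaw":0}]' >/dev/null; python3 st.py
python3 -m jog '[{"tx":-3.6,"ty":3.1,"tz":0.1,"roll":0,"jaw":0},{"tx":-3.6,"ty":3.1,"tz":0.2,"roll":0,"jaw":0},{"tx":-3.6,"ty":3.1,"tz":0.3,"roll":0,"jaw":0},{"tx":-3.6,"ty":3,"tz":0.5,"roll":0,"jaw":0},{"tx":-3.6,"ty":3,"tz":0.6,"roll":0,"jaw":0},{"tx":-3.6,"ty":3,"tz":0.7,"roll":0,"jaw":0}]' >/dev/null; python3 st.py
python3 - <<'E'
from plan import *
q0=cur()
for A in(-50,-60,-70,-80):
    print(A);q=q0;a=np.radians(A)
    for i in range(4):q=leg(q,n=1,push=[.047*np.cos(a),.047*np.sin(a),.006])
E
```

```text
31.4 pos [ 0.5764 -0.6684  0.4322] j [-49.7  52.1  12.8 -22.8 110.2 -47. ] F [ 0.2  0.8 -4.6] op 0.129 g 30.0
[[0.16, 0.957, -0.242], [0.934, -0.227, -0.278], [-0.32, -0.181, -0.93]]
32.0 pos [ 0.5764 -0.7738  0.3852] j [-53.9  55.7  12.7 -20.6  95.5 -49. ] F [ 0.1  0.4 -3.7] op 0.135 g 30.0
[[0.142, 0.981, -0.134], [0.892, -0.185, -0.411], [-0.428, -0.061, -0.902]]
-50
1 x (-3.0, 3.6, 0.5, 0.0)
q [-54.   56.4  12.5 -20.4  93.3 -48.8] P [ 0.583 -0.784  0.378] z [-0.116 -0.433 -0.894] tilt 26.6 az -105.0
1 x (-3.0, 3.6, 0.7, 0.0)
q [-54.1  57.1  12.5 -20.2  91.  -48.7] P [ 0.59  -0.794  0.37 ] z [-0.097 -0.454 -0.886] tilt 27.7 az -102.1
1 x (-3.0, 3.6, 0.8, 0.0)
q [-54.2  57.7  12.5 -20.   88.7 -48.5] P [ 0.597 -0.804  0.363] z [-0.078 -0.475 -0.876] tilt 28.8 az -99.4
1 x (-3.0, 3.5, 0.9, 0.0)
q [-54.3  58.3  12.5 -19.8  86.4 -48.4] P [ 0.603 -0.814  0.356] z [-0.059 -0.496 -0.866] tilt 30.0 az -96.8
-60
1 x (-3.6, 3.0, 0.8, 0.0)
q [-54.6  56.4  12.5 -20.3  93.2 -49.3] P [ 0.577 -0.789  0.378] z [-0.116 -0.433 -0.894] tilt 26.6 az -105.0
1 x (-3.5, 3.0, 1.0, 0.0)
q [-55.1  57.   12.
[... 754 characters left out ...]
ilt 28.7 az -100.1
1 x (-3.9, 2.3, 1.4, 0.0)
q [-58.   58.1  12.5 -18.6  85.9 -51.8] P [ 0.556 -0.85   0.359] z [-0.067 -0.493 -0.867] tilt 29.8 az -97.8
-80
1 x (-4.3, 1.6, 1.3, 0.0)
q [-55.5  56.3  12.5 -20.   93.2 -50.2] P [ 0.565 -0.798  0.379] z [-0.119 -0.43  -0.895] tilt 26.5 az -105.5
1 x (-4.2, 1.6, 1.4, 0.0)
q [-56.9  56.9  12.5 -19.4  90.8 -51.3] P [ 0.554 -0.821  0.373] z [-0.104 -0.449 -0.887] tilt 27.5 az -103.0
1 x (-4.2, 1.6, 1.5, 0.0)
q [-58.3  57.4  12.5 -18.8  88.4 -52.3] P [ 0.543 -0.844  0.367] z [-0.089 -0.469 -0.879] tilt 28.5 az -100.7
1 x (-4.2, 1.5, 1.6, 0.0)
q [-59.7  57.9  12.5 -18.1  86.  -53.4] P [ 0.532 -0.865  0.361] z [-0.074 -0.488 -0.87 ] tilt 29.6 az -98.6
```

```bash

python3 -m jog '[{"tx":-4.3,"ty":1.6,"tz":1.3,"roll":0,"jaw":0},{"tx":-4.2,"ty":1.6,"tz":1.4,"roll":0,"jaw":0},{"tx":-4.2,"ty":1.6,"tz":1.5,"roll":0,"jaw":0},{"tx":-4.2,"ty":1.5,"tz":1.6,"roll":0,"jaw":0},{"tx":0,"ty":0,"tz":0,"roll":0,"jaw":0}]' >/dev/null; python3 st.py
cat > pl8.py <<'E'
from plan import *
q=cur();show(q)
yaw=171.4;Rp=toolR(yaw);_,R=fk(q,p);E=Ro.from_matrix(R.T@Rp).as_rotvec();print("err",np.degrees(E))
slot=np.array([.657,.018]);ex=np.array([np.cos(np.radians(-8.6)),np.sin(np.radians(-8.6))])
pre=np.r_[slot-.022*ex,.115+.12];print(pre)
q=leg(q,[.52,-.45,.42],n=10)
q=leg(q,[.56,-.1,.42],roll=E[2]);
_,R=fk(q,p);E=Ro.from_matrix(R.T@Rp).as_rotvec();print("err",np.degrees(E))
q=leg(q,pre,n=8)
E
python3 pl8.py
```

```text
32.5 pos [ 0.5266 -0.8676  0.3586] j [-60.   57.9  12.8 -18.2  85.9 -53.3] F [-0.8  0.  -3.6] op 0.138 g 30.0
[[0.138, 0.987, -0.08], [0.86, -0.159, -0.485], [-0.492, -0.002, -0.871]]
q [-60.   57.9  12.8 -18.2  85.9 -53.3] P [ 0.527 -0.867  0.359] z [-0.08  -0.485 -0.871] tilt 29.5 az -99.3
err [  0.149  -0.702 -90.425]
[0.635 0.021 0.235]
10 x (3.3, -0.7, -2.6, 0.0)
q [-39.6  23.5  70.5 -26.5  72.1 -25.3] P [ 0.524 -0.446  0.423] z [-0.08  -0.485 -0.871] tilt 29.5 az -99.3
   (2.8, -0.2, -1.5, -0.143)
   (2.8, 0.2, -1.5, -0.143)
   (2.7, 0.6, -1.5, -0.143)
   (2.6, 1.0, -1.5, -0.143)
   (2.4, 1.3, -1.5, -0.143)
   (2.2, 1.7, -1.5, -0.143)
   (1.9, 2.0, -1.5, -0.143)
   (1.6, 2.2, -1.5, -0.143)
   (1.3, 2.4, -1.5, -0.143)
   (0.9, 2.6, -1.5, -0.143)
   (0.6, 2.7, -1.5, -0.143)
q [ -7.4  19.6  77.4 -29.6  84.9 -85.2] P [ 0.559 -0.102  0.417] z [-0.08  -0.485 -0.871] tilt 29.5 az -99.3
err [ 0.542 -0.351 -0.3  ]
8 x (-0.7, 2.6, 1.2, 0.0)
q [  4.2  37.2  76.5 -29.5  75.9 -67. ] P [0.635 0.021 0.231] z [-0.08  -0.485 -0.871] tilt 29.5 az -99.3
```

```bash

python3 -m jog '[{"tx":3.3,"ty":-0.7,"tz":-2.6,"roll":0,"jaw":0},{"tx":3.3,"ty":-0.7,"tz":-2.6,"roll":0,"jaw":0},{"tx":3.3,"ty":-0.7,"tz":-2.6,"roll":0,"jaw":0},{"tx":3.3,"ty":-0.7,"tz":-2.6,"roll":0,"jaw":0},{"tx":3.3,"ty":-0.7,"tz":-2.6,"roll":0,"jaw":0},{"tx":3.3,"ty":-0.7,"tz":-2.6,"roll":0,"jaw":0},{"tx":3.3,"ty":-0.7,"tz":-2.6,"roll":0,"jaw":0},{"tx":3.3,"ty":-0.7,"tz":-2.6,"roll":0,"jaw":0}]' >/dev/null
python3 -m jog '[{"tx":3.3,"ty":-0.7,"tz":-2.6,"roll":0,"jaw":0},{"tx":3.3,"ty":-0.7,"tz":-2.6,"roll":0,"jaw":0},{"tx":2.8,"ty":-0.2,"tz":-1.5,"roll":-0.143,"jaw":0},{"tx":2.8,"ty":0.2,"tz":-1.5,"roll":-0.143,"jaw":0},{"tx":2.7,"ty":0.6,"tz":-1.5,"roll":-0.143,"jaw":0},{"tx":2.6,"ty":1,"tz":-1.5,"roll":-0.143,"jaw":0},{"tx":2.4,"ty":1.3,"tz":-1.5,"roll":-0.143,"jaw":0},{"tx":2.2,"ty":1.7,"tz":-1.5,"roll":-0.143,"jaw":0}]' >/dev/null
python3 -m jog '[{"tx":1.9,"ty":2,"tz":-1.5,"roll":-0.143,"jaw":0},{"tx":1.6,"ty":2.2,"tz":-1.5,"roll":-0.143,"jaw":0},{"tx":1.3,"ty":2.4,"tz":-1.5,"roll":-0.143,"jaw":0},{"tx":0.9,"ty":2.6,"tz":-1.5,"roll":-0.143,"jaw":0},{"tx":0.6,"ty":2.7,"tz":-1.5,"roll":-0.143,"jaw":0}]' >/dev/null; python3 st.py
cat > pl9.py <<'E'
from plan import *
q=cur();show(q)
yaw=171.4;Rp=toolR(yaw);_,R=fk(q,p);E=Ro.from_matrix(R.T@Rp).as_rotvec();print("err",np.degrees(E))
slot=np.array([.657,.018]);ex=np.array([np.cos(np.radians(-8.6)),np.sin(np.radians(-8.6))])
pre=np.r_[slot-.015*ex,.115+.10];print(pre)
q=leg(q,pre,roll=E[2],n=9)
_,R=fk(q,p);E=Ro.from_matrix(R.T@Rp).as_rotvec();print("err",np.degrees(E))
print("down 1cm",R.T@[0,0,-1],"ex 1cm",R.T@np.r_[ex,0])
E
python3 pl9.py
```

```text
34.6 pos [ 0.5593 -0.0975  0.4184] j [ -6.8  19.4  77.6 -29.9  84.5 -85. ] F [ 0.5  0.2 -4.1] op 0.135 g 30.0
[[-0.989, 0.127, -0.07], [0.145, 0.859, -0.491], [-0.002, -0.496, -0.868]]
q [ -6.8  19.4  77.6 -29.9  84.5 -85. ] P [ 0.559 -0.097  0.418] z [-0.07  -0.491 -0.868] tilt 29.7 az -98.2
err [0.256 0.221 0.162]
[0.642 0.02  0.215]
9 x (-0.7, 2.4, 1.3, 0.0)
q [  4.4  38.9  77.  -30.3  73.6 -66. ] P [0.641 0.022 0.209] z [-0.07  -0.491 -0.868] tilt 29.7 az -98.2
err [0.256 0.221 0.162]
down 1cm [0.002 0.496 0.868] ex 1cm [-1.    -0.003  0.004]
```

```bash

python3 -m jog '[{"tx":-0.7,"ty":2.4,"tz":1.3,"roll":0,"jaw":0},{"tx":-0.7,"ty":2.4,"tz":1.3,"roll":0,"jaw":0},{"tx":-0.7,"ty":2.4,"tz":1.3,"roll":0,"jaw":0},{"tx":-0.7,"ty":2.4,"tz":1.3,"roll":0,"jaw":0},{"tx":-0.7,"ty":2.4,"tz":1.3,"roll":0,"jaw":0},{"tx":-0.7,"ty":2.4,"tz":1.3,"roll":0,"jaw":0},{"tx":-0.7,"ty":2.4,"tz":1.3,"roll":0,"jaw":0},{"tx":-0.7,"ty":2.4,"tz":1.3,"roll":0,"jaw":0}]' >/dev/null
python3 -m jog '[{"tx":-0.7,"ty":2.2,"tz":1.2,"roll":0,"jaw":0},{"tx":0,"ty":0,"tz":0,"roll":0,"jaw":0}]' >/dev/null; python3 st.py
python3 - <<'E'
from h import *
c=capture("side");s=c["img"][...,::-1].copy();st=read_state()
# overlay predicted tote wireframe, level, from TCP
yaw=np.radians(171.4);P=st["position"]-[0,0,.095]
R=np.array([[np.cos(yaw),-np.sin(yaw),0],[np.sin(yaw),np.cos(yaw),0],[0,0,1]])
k=3;r0,c0=100,120;o=cv2.resize(s[r0:r0+160,c0:c0+180],None,fx=k,fy=k,interpolation=2)
def px(v):
    a=proj(c,v);return (int((a[1]-c0+.5)*k),int((a[0]-r0+.5)*k))
def poly(pts,col):cv2.polylines(o,[np.array([px(v) for v in pts])],True,col,1)
for z in(0,.05):poly([R@[x,y,z]+P for x,y in((-.065,-.045),(.065,-.045),(.065,.045),(-.065,.045))],(0,255,0))
S=np.array([.657,.018,.02]);y2=np.radians(-8.6);R2=np.array([[np.cos(y2),-np.sin(y2),0],[np.sin(y2),np.cos(y2),0],[0,0,1]])
poly([R2@[x,y,0]+S for x,y in((-.065,-.045),(.065,-.045),(.065,.045),(-.065,.045))],(0,0,255))
cv2.imwrite("pics/p1.png",o)
E
```

```text
35.6 pos [0.6413 0.0197 0.2079] j [  4.2  39.1  76.9 -30.3  73.6 -66. ] F [-1.1 -0.5 -3.8] op 0.131 g 30.0
[[-0.989, 0.129, -0.074], [0.149, 0.859, -0.491], [0.001, -0.496, -0.868]]
```

View pics/p1.png

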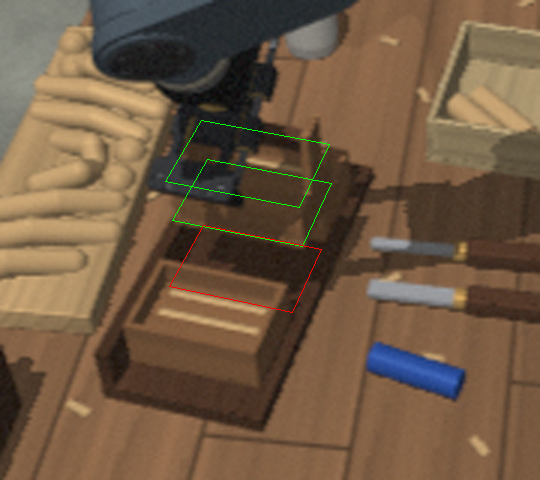

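The overlay on the side view shows the tote roughly over the slot, with its front corner at about (348,155) against a predicted (330,145). I'll measure that offset numerically.

```bash
cat > chk.py <<'E'
from pose import *
st=read_state();P=st["position"]-[0,0,.095]
yaw=np.radians(171.4);R=np.array([[np.cos(yaw),-np.sin(yaw),0],[np.sin(yaw),np.cos(yaw),0],[0,0,1]])
for n in("side","top"):
    c=capture(n)
    for t,v in(("tote",[0,0,0]),("tote_sill",[0,.045,.012]),("tote_grip",[0,0,.095])):
        L=landmark_of(n,t);pp=proj(c,R@v+P)
        print(n,t,"pred",pp.round(1),[(np.round(d["point"],1).tolist(),round(d["p"],2),((atz(c,d["point"],(R@v+P)[2])-(R@v+P))[:2]*1000).round(1).tolist()) for d in L[:2]])
    L=trace(n,"tote")
    for d in L[:2]:print(n,"trace",d["p"],d["bbox"],d["pixels"].sum())
    if n=="side":
        M=L[0]["pixels"].astype(float);hsv=cv2.cvtColor(c["img"],cv2.COLOR_RGB2HSV);gray=(hsv[...,1]<70)
        gray=cv2.dilate(gray.astype(np.uint8),np.ones((3,3)))>0;gray&=M<.5
        def f(v):
            s=sil(c,MOD["tote"],v[0],v[1],P[2],v[2]);w=~gray
            return -(np.minimum(s,M)*w).sum()/(np.maximum(s,M)*w).sum()
        x0=np.r_[P[:2],yaw]
        r=minimize(f,x0,method="Nelder-Mead",options=dict(initial_simplex=np.array([x0]*4)+np.vstack([np.zeros(3),np.diag([.012,.012,.1])])))
        print("fit d mm",((r.x-x0)[:2]*1000).round(1),"yaw",np.degrees(r.x[2]).round(1),r.fun.round(3),"start",round(f(x0),3))
E
python3 chk.py
```

```text
side tote pred [166.7 204. ] [([167.0, 203.0], 0.73, [2.6, 1.8])]
side tote_sill pred [153.5 208.9] [([152.9, 209.5], 0.81, [-1.2, -2.9])]
side tote_grip pred [141.5 201. ] [([212.5, 190.1], 0.72, [-26.8, 255.4]), ([139.5, 202.4], 0.68, [-2.2, -8.6])]
side trace 0.57 [176.2, 137.2, 51.5, 45.6] 1295
fit d mm [-0.3  1.3] yaw 169.9 -0.845 start -0.842
top tote pred [145.8 264.9] [([145.9, 264.0], 0.88, [-0.3, 2.6])]
top tote_sill pred [146.8 281.1] [([146.7, 282.8], 0.71, [0.3, -4.9])]
top tote_grip pred [136.2 267. ] [([139.3, 267.5], 0.57, [-8.3, -1.0])]
top trace 0.82 [247.8, 141.6, 33.4, 27.1] 870
top trace 0.36 [256.2, 188.5, 10.0, 72.0] 499
```

The tote's position agrees with the model to about 1–2 mm. I'll lower it straight down, 15 mm short of the rail.

```bash

python3 -m jog '[{"tx":0,"ty":0.7,"tz":1.2,"roll":0,"jaw":0},{"tx":0,"ty":1,"tz":1.7,"roll":0,"jaw":0},{"tx":0,"ty":1,"tz":1.7,"roll":0,"jaw":0},{"tx":0,"ty":1,"tz":1.7,"roll":0,"jaw":0},{"tx":0,"ty":0.3,"tz":0.5,"roll":0,"jaw":0},{"tx":0,"ty":0,"tz":0,"roll":0,"jaw":0}]' 
python3 -m jog '[{"tx":0,"ty":0.15,"tz":0.26,"roll":0,"jaw":0},{"tx":0,"ty":0.05,"tz":0.09,"roll":0,"jaw":0},{"tx":0,"ty":0,"tz":0,"roll":0,"jaw":0}]'
```

```text
time_s: 36.75
position: [0.6418, 0.018, 0.1308]
tcp_rot: [[-0.989, 0.132, -0.074], [0.151, 0.857, -0.492], [-0.002, -0.497, -0.867]]
force: [-0.6, -0.7, -2.3]
opening: 0.136
grasp_force: 30.0
time_s: 37.05
position: [0.6431, 0.0181, 0.1293]
tcp_rot: [[-0.989, 0.134, -0.07], [0.151, 0.858, -0.492], [-0.006, -0.497, -0.868]]
force: [0.8, -0.4, -2.5]
opening: 0.136
grasp_force: 30.0
```

```bash

python3 -m jog '[{"tx":0,"ty":0.35,"tz":0.35,"roll":0,"jaw":0},{"tx":0,"ty":0.2,"tz":0.2,"roll":0,"jaw":0},{"tx":0,"ty":0,"tz":0,"roll":0,"jaw":0}]'
python3 -m jog '[{"tx":0,"ty":0.05,"tz":0.09,"roll":0,"jaw":0},{"tx":0,"ty":0,"tz":0,"roll":0,"jaw":0}]'
```

```text
time_s: 37.35
position: [0.6427, 0.0203, 0.1206]
tcp_rot: [[-0.989, 0.133, -0.072], [0.151, 0.858, -0.492], [-0.004, -0.497, -0.868]]
force: [0.0, 0.9, -3.2]
opening: 0.133
grasp_force: 30.0
time_s: 37.55
position: [0.643, 0.0201, 0.1199]
tcp_rot: [[-0.989, 0.133, -0.071], [0.151, 0.858, -0.492], [-0.005, -0.497, -0.868]]
force: [-0.5, 0.1, -2.8]
opening: 0.135
grasp_force: 30.0
```

```bash

python3 -m jog '[{"tx":-0.4,"ty":0,"tz":0,"roll":0,"jaw":0},{"tx":-0.4,"ty":0,"tz":0,"roll":0,"jaw":0},{"tx":0,"ty":0,"tz":0,"roll":0,"jaw":0}]'|egrep 'pos|force:'
for i in 1 2 3 4; do python3 -m jog '[{"tx":-0.2,"ty":0,"tz":0,"roll":0,"jaw":0},{"tx":0,"ty":0,"tz":0,"roll":0,"jaw":0}]'|egrep 'pos|^force:'; done
```

```text
position: [0.6521, 0.0187, 0.1203]
force: [-0.2, -0.3, -3.9]
grasp_force: 30.0
position: [0.6532, 0.0185, 0.1201]
force: [-0.0, 1.1, -3.6]
position: [0.6552, 0.0182, 0.1202]
force: [-0.0, 0.2, -3.0]
position: [0.6572, 0.018, 0.1202]
force: [-0.6, 0.2, -3.6]
position: [0.6581, 0.0178, 0.12]
force: [-1.2, 0.8, -2.4]
```

```bash

for i in 1 2 3; do python3 -m jog '[{"tx":-0.1,"ty":0,"tz":0,"roll":0,"jaw":0},{"tx":0,"ty":0,"tz":0,"roll":0,"jaw":0}]'|egrep 'pos|^force:'; done
```

```text
position: [0.6584, 0.0177, 0.1199]
force: [-4.4, 1.9, -0.6]
position: [0.6588, 0.0176, 0.1199]
force: [-6.2, 1.8, -0.1]
position: [0.659, 0.0175, 0.1199]
force: [-6.4, 2.1, 0.6]
```

The rail is reached at x≈0.658 with about 6 N. Now I'll lower it the last few millimetres.

```bash

for i in 1 2 3 4; do python3 -m jog '[{"tx":0,"ty":0.05,"tz":0.09,"roll":0,"jaw":0},{"tx":0,"ty":0,"tz":0,"roll":0,"jaw":0}]'|egrep 'pos|^force:'; done
```

```text
position: [0.659, 0.0174, 0.1188]
force: [-7.0, 1.5, -0.4]
position: [0.659, 0.0172, 0.1178]
force: [-5.9, 1.2, -0.0]
position: [0.659, 0.0172, 0.1173]
force: [-7.8, 2.7, 2.9]
position: [0.6591, 0.0172, 0.1173]
force: [-8.7, 3.3, 6.5]
```

```bash

python3 -m jog '[{"tx":0,"ty":0,"tz":0,"roll":0,"jaw":0.15},{"tx":0,"ty":0,"tz":0,"roll":0,"jaw":0.2},{"tx":0,"ty":0,"tz":0,"roll":0,"jaw":0.3},{"tx":0,"ty":0,"tz":0,"roll":0,"jaw":0.4},{"tx":0,"ty":0,"tz":0,"roll":0,"jaw":0.45},{"tx":0,"ty":0,"tz":0,"roll":0,"jaw":0.45}]'
python3 -m jog '[{"tx":0,"ty":0,"tz":-1.5,"roll":0,"jaw":0.45},{"tx":0,"ty":0,"tz":-3,"roll":0,"jaw":0.45},{"tx":0,"ty":0,"tz":-4,"roll":0,"jaw":0.45},{"tx":0,"ty":0,"tz":-4,"roll":0,"jaw":0.45},{"tx":0,"ty":0,"tz":-4,"roll":0,"jaw":0.45},{"tx":0,"ty":0,"tz":-4,"roll":0,"jaw":0.45},{"tx":3,"ty":0,"tz":-3,"roll":0,"jaw":0.45},{"tx":0,"ty":0,"tz":0,"roll":0,"jaw":0.45}]'
python3 - <<'E'
from pose import *
C={n:capture(n) for n in("side","top")}
cv2.imwrite("pics/f1.png",np.hstack([cv2.resize(C["side"]["img"][110:250,140:310,::-1],(400,330),interpolation=2),cv2.resize(C["top"]["img"][100:200,190:320,::-1],(400,330),interpolation=2)]))
def fill(m):
    m=cv2.morphologyEx(m.astype(np.uint8),cv2.MORPH_CLOSE,np.ones((9,9)));cs,_=cv2.findContours(m,0,2)
    o=np.zeros_like(m);cv2.drawContours(o,cs,-1,1,-1);return o.astype(float)
for n in C:
    L=trace(n,"tote");print(n,[(round(d["p"],2),d["bbox"]) for d in L[:3]])
    d=L[0];v,f=fit(MOD["tote"],[(C[n],fill(d["pixels"]))],[.657,.018,2.99],.02);print(v[:2].round(4),np.degrees(v[2]).round(1),round(f,3))
    for d in trace(n,"box_l")[:4]:
        b=d["bbox"]
        if b[2]<25:continue
        for x0 in([.6713,.1163,-.14],[.6411,-.0803,-.14]):
            uv=proj(C[n],[x0[0],x0[1],.045])
            if np.hypot(b[0]+b[2]/2-uv[1],b[1]+b[3]/2-uv[0])<20:
                v,f=fit(MOD["box_l"],[(C[n],d["pixels"].astype(float))],x0,.02);print(" box",v[:2].round(4),np.degrees(v[2]).round(1),round(f,3))
E
```

```text
time_s: 40.65
position: [0.6621, 0.0171, 0.116]
tcp_rot: [[-0.989, 0.133, -0.07], [0.151, 0.858, -0.492], [-0.005, -0.497, -0.868]]
force: [-0.1, 0.5, 0.1]
opening: 0.425
grasp_force: 0.0
time_s: 41.45
position: [0.6483, 0.1411, 0.3262]
tcp_rot: [[-0.989, 0.134, -0.062], [0.147, 0.86, -0.489], [-0.012, -0.493, -0.87]]
force: [1.1, 0.6, -0.2]
opening: 0.447
grasp_force: 0.0
side [(0.75, [176.4, 161.1, 47.3, 39.3]), (0.69, [260.3, 105.7, 56.1, 54.1])]
[0.6596 0.0099] 177.6 -0.623
 box [ 0.6429 -0.0817] -5.5 -0.742
 box [0.6726 0.1149] -9.3 -0.93
top [(0.89, [247.0, 116.9, 37.3, 53.9])]
[0.6574 0.0176] 170.5 -0.904
 box [ 0.6417 -0.0807] -8.9 -0.943
```

View pics/f1.png

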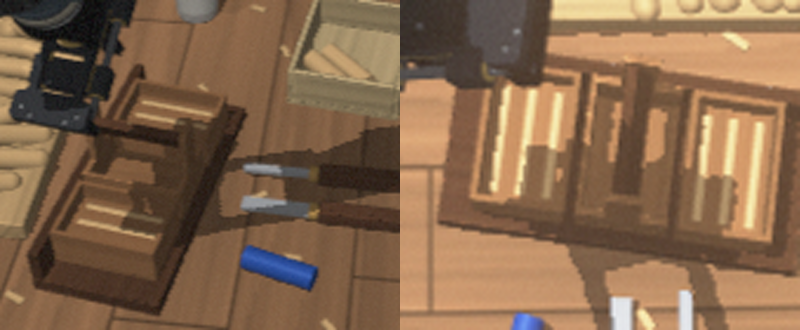

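The final picture shows the tote level in the gap, in line with both boxes and against the rail. The boxes haven't moved, both dowels are in the crate and the gripper is clear.

```bash
python3 -c "
from rig import *
print(hand_in())"
```

```text
the job is handed in; nothing more can be done
None
```

The job is handed in: both dowels were tipped into the crate at about 51°, and the tote was set down level in the gap, in line with the boxes and against the rail, then released at about 41 s of the 61 s allowed.

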